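# Clamp a fuse panel in a ratchet vise and lock in its fuse carriers

### The arm

A 7-joint arm with a two-finger parallel gripper is mounted at the origin on the work surface. World frame = base frame: x ahead of the robot, y to its left, z up, the work surface at z = 0. Lengths are in m, angles in rad, forces in N, time in s.
With the tool pointing down it reaches from about 0.425 to 0.825 m from the base axis. Payload 3.6 kg.
Tool frame: the origin (TCP) lies at the very end of the fingers, on their centre line; the grasp point (between the pads) lies env.grasp_offset behind it (env.grasp_offset is the distance from the TCP to the grasp point, in m); z points along the fingers, y is the direction in which the jaws open and shut (so a half turn about z gives the same grasp; the last joint's range is limited). The gripper opens to 93 mm and grips with 3 to 60 N. Pads are 15 mm wide; open, the fingers measure 128 mm over their backs; the gripper's body (75 mm by 188 mm) begins 65 mm behind the grasp point.
Start: joints at [1.127, 0.615, -0.013, 1.423, 0.008, 1.103, -0.04], TCP at [0.264, -0.594, 0.219] pointing down, gripper open.
Joint ranges: [-3.12, 3.12], [-0.3, 2.06], [-1.34, 1.32], [0.26, 2.42], [-1.36, 4.5], [0.01, 1.98], [-2.84, 2.84]. Speed limits (rad/s): [2.79, 2.79, 3.14, 3.14, 3.14, 3.14, 3.14].

### API

Orientations are given as a rotation vector (axis times angle).
In Python, from station import status, vision, sign_off, spotter, env gives the robot as it stands.
- The arm moves only by the shell command python3 -m pendant 'ROWS' [FORCE]. ROWS is JSON, a list that holds one entry, the list of rows, each a list of 7 numbers: the turn, a rotation vector about the world's x, y, z in degrees, then the shift along the world's x, y, z in m, then the closure in counts, from 0 (fully open) to 255 (shut). In form: [[[rx, ry, rz, x, y, z, jaw], ...]]. A call has exactly 8 rows; each row shifts and turns the commanded pose from where the row before left it; what a row does not reach is not made up. A row lasts 1/12 s, in which the tool goes at most 41.7 mm and 7.16 degrees, less where a joint would pass 70% of its speed; a pose out of reach is approached as far as the arm can. A call with a gripper value outside its range is refused whole. The fingers move at their own pace and stop on an object; FORCE is the grip in N (left out, the last holds). Time passes only in rows, so rows that do not move let the fingers close, or fill a call up. It gives the time, the measured TCP pose, the force and the opening at its end, in the units of the state.
- status.get_state(): the state, without advancing time (a new reading comes with each control period).
- vision.get_image(name): name is "scene" or "top" or "wrist"; returns a dict with "pixels" (384x512x3 uint8, red, green, blue), "range_z" (384x512 float32, m along the optical axis (not along the pixel's ray), 0 where there is no reading), "mtx" (3x3 intrinsics, pixels), "R" (3x3) and "t" (3): a world point X has camera coordinates R X + t; the wrist camera has in their place "hand_eye" (4x4, takes a point from camera to tool coordinates, whose origin is the TCP and whose axes are the flange's). Camera axes: x right, y down, z forward; pixel columns grow to the right and rows downward; lengths in m; the calibration is good to about 2 mm. A picture is of the moment at which its call begins: read the wrist's pose just before it.
- sign_off(): hands the job in, once; it reports no verdict.
Trained networks look in the newest picture that a camera, given by its name, has taken for a name from the list of things; names that differ only in an ending like _2 or _b are one class to them, and where a whole thing is asked for, a point or a joint stands for the part that bears it (a point fixed in the world has none). Each returns a list of dicts, best first, with "confidence" (0 to 1); they miss things now and then, are a little off and sometimes report something else, mostly with a low value. They report only what shows in the picture. A call takes as long as a camera call.
- spotter.look_for(camera, label): "at" ([row, column] in pixels, amid what is visible of it).
The state is a dict: "t": time; "joint_pos": joint angles; "qd": joint speeds; "joint_efforts": joint torques, N m; "position": TCP position; "eef_rot": TCP orientation; "contact_force": force on the tool from outside, world axes, zero at the start; "ft_torque": the same for the moment, N m; "width": finger opening in m.
Only numpy, scipy, OpenCV 4.12 (cv2) and the standard library are available. Lean on these libraries where they do the work, as an engineer would, in place of code of your own. Each camera call takes 0.05 s, during which the arm holds its last target.

### The job

Lay the white fuse panel, sockets up, between the jaws of the ratchet vise and flip the vise's orange direction lever from loosen over to tighten (the green dot). Then swing the ratchet handle well back (counter-clockwise, nearly to its stop) to feel that it free-wheels with the jaw still open, and work it until the panel is firmly clamped; only then fit every fuse carrier on the bench into a socket of its own, pushed in until its flange lies on the panel and given a quarter turn to lock. Leave the panel clamped, the lever on tighten and the other things on the bench where they are.

Things in the scene. Friction and masses are not known exactly. Their poses are not given: they have to be found in the camera images.
- vise_bed (a point): On the vise's bed, 12 mm above the table, where the panel's underside centre lies once clamped. Axes: x along the jaws, y from moving to fixed jaw, z up. Fixed jaw face at y = +28 mm, moving jaw face at y = -48 mm at first. Dark steel jaws: 130 mm long, 22 thick, tops 26 mm above the bed. Grey gear housing centred at y = -135 mm, 90 x 72 mm, 60 mm high. Bolted down.
- vise_jaw (a joint): Travel (m) of the moving jaw: 0 at the start (jaws 76 mm apart), grows as it closes; it meets the 56 mm panel, pushed against the fixed jaw, at 0.020 and stops at 0.021; -0.004 is fully open. It moves only by the ratchet, 7.5 mm per rad of the drive spindle, and stays where left.
- spindle_axis (a point): On the drive spindle's upright axis, on top of the round steel ratchet head (68 mm across, top 82 mm above the table). Handle and spindle turn about this axis. Axes as the vise's.
- handle (a joint): Ratchet handle angle, rad, -0.8 to 0.6, growing clockwise seen from above (the tightening way); at 0 it points along vise -x. Driving takes 0.23 Nm (2 N at the knob) until the panel resists, free-wheeling about 0.07 Nm with clicks. Teeth are 0.31 rad apart, so a stroke loses up to 0.5 rad as play. Stays where left.
- handle_grip (a point): Centre of the black upright round knob at the handle's end: 20 mm across, 120 mm from the spindle axis, standing from 81 to 122 mm above the table (this point at 104) on a steel bar 16 mm wide with its top 79 mm above the table.
- selector (a joint): Ratchet direction lever, rad relative to the handle, -0.6 to 0.6, growing clockwise seen from above. Positive (0.4 and up): clockwise strokes drive and close the jaw, counter-clockwise free-wheels. Negative (the start): counter-clockwise drives and opens. Stays where left; 0.14 Nm of friction (4 N near its tip).
- selector_pivot (a point): Upright pivot of the direction lever, on the handle 38 mm from the spindle axis; at half the lever's height.
- selector_tip (a point): In the orange direction lever, 34 mm from its pivot, at half height (94.5 mm above the table); the lever ends 8 mm beyond. Upright bar 8 mm wide, 20 mm high (84.5 to 104.5 mm above the table), on the ratchet head, pointing from the pivot about towards the spindle axis. On tighten it points to the head's green dot (away from the jaws), on loosen to the red dot.
- panel_mid (a point): Centre of the white fuse panel, a box 156 mm (x) by 56 mm (y) by 50 mm (z up), about 0.35 kg; loose on the table at the start.
- socket1 (a point): Centre of bayonet socket 1, at the panel's top face (sockets 50 mm apart along panel x). Opening 25 mm square with a slot along panel x, 40 mm long, 11 mm wide; face 5 mm thick, hollow below. Axes as the panel's.
- socket2 (a point): Centre of bayonet socket 2, at the panel's top face (sockets 50 mm apart along panel x). Opening 25 mm square with a slot along panel x, 40 mm long, 11 mm wide; face 5 mm thick, hollow below. Axes as the panel's.
- socket3 (a point): Centre of bayonet socket 3, at the panel's top face (sockets 50 mm apart along panel x). Opening 25 mm square with a slot along panel x, 40 mm long, 11 mm wide; face 5 mm thick, hollow below. Axes as the panel's.
- red_mid (a point): Centre of the red fuse carrier (or absent), upright, 41 mm high, 60 g. Foot 22 mm across, 6 high, with lugs along x (36 over lugs, 8 wide); neck 18 mm; flange 40 mm across, 13 to 17 mm up; wing grip above, 32 (x) by 12 (y) mm. Goes in with lugs along panel x till this point is 7.5 mm above the socket's; locks by a quarter turn either way (no end stop), wing across the panel.
- yellow_mid (a point): Centre of the yellow fuse carrier (or absent), upright, 41 mm high, 60 g. Foot 22 mm across, 6 high, with lugs along x (36 over lugs, 8 wide); neck 18 mm; flange 40 mm across, 13 to 17 mm up; wing grip above, 32 (x) by 12 (y) mm. Goes in with lugs along panel x till this point is 7.5 mm above the socket's; locks by a quarter turn either way (no end stop), wing across the panel.
- green_mid (a point): Centre of the green fuse carrier (or absent), upright, 41 mm high, 60 g. Foot 22 mm across, 6 high, with lugs along x (36 over lugs, 8 wide); neck 18 mm; flange 40 mm across, 13 to 17 mm up; wing grip above, 32 (x) by 12 (y) mm. Goes in with lugs along panel x till this point is 7.5 mm above the socket's; locks by a quarter turn either way (no end stop), wing across the panel.
- blue_mid (a point): Centre of the blue fuse carrier (or absent), upright, 41 mm high, 60 g. Foot 22 mm across, 6 high, with lugs along x (36 over lugs, 8 wide); neck 18 mm; flange 40 mm across, 13 to 17 mm up; wing grip above, 32 (x) by 12 (y) mm. Goes in with lugs along panel x till this point is 7.5 mm above the socket's; locks by a quarter turn either way (no end stop), wing across the panel.
- spool_blue: Bystander: solder spool lying flat, blue flanges, 64 mm across, 40 mm high. Origin at its underside.
- spool_green: Bystander: solder spool lying flat, green flanges, 64 mm across, 40 mm high. Origin at its underside.
- screwdriver: Bystander: screwdriver, 170 mm long. Origin at its underside.
- bin: Bystander: open blue parts bin, 100 x 75 x 35 mm. Origin at its underside.
- jar: Bystander: amber jar, 44 mm across, 60 mm high. Origin at its underside.
- zif: Bystander: teal chip socket, 50 x 22 x 14 mm. Origin at its underside.

How it is judged:
By the outcome, as a careful person would: the job done as asked, in the order asked, and still so for the second after the job is handed in, with the robot touching nothing.
Of fuse_red, fuse_yellow, fuse_green, fuse_blue only 2 to 3 are there at a start; the rules pass over those that are not, and their reading is None.
At some moment in a run one of fuse_red, fuse_yellow, fuse_green, fuse_blue may be knocked a few centimetres aside while the robot is not near it.
It also fails if it takes over 210 s, if anything falls off the work surface, if the arm or the gripper's body presses on something with over 40 N, if the wrist force passes 120 N, or if a joint passes its speed limit or range.

## Working session

There is one attempt and no reset: what is moved stays moved. The work goes in short steps, Python scripts to look and compute and a shell command to move; the robot and the scene stay as the last step left them, time stands still between calls to the robot, and variables do not carry over. Pictures are saved under pics/ and viewed, and the job is handed in when it is done.

```bash
ls -la; mkdir -p pics; cat > h.py <<'E'
import numpy as np, cv2
from station import status, vision, spotter, env
from scipy.spatial.transform import Rotation as Ro
def grab(name, fn=None):
    s=status.get_state(); im=vision.get_image(name)
    if name=='wrist':
        T=np.array(im['hand_eye']); Rt=Ro.from_rotvec(s['eef_rot']).as_matrix(); W=np.eye(4); W[:3,:3]=Rt; W[:3,3]=s['position']; C=W@T
    else:
        R=np.array(im['R']);t=np.array(im['t']); C=np.eye(4); C[:3,:3]=R.T; C[:3,3]=-R.T@t
    im['C']=C
    if fn: cv2.imwrite('pics/'+fn, im['pixels'][:,:,::-1])
    return im
def ray(im,r,c):
    d=np.linalg.inv(np.array(im['mtx']))@np.array([c,r,1.]); return im['C'][:3,3], im['C'][:3,:3]@d
def at_z(im,r,c,z):
    o,d=ray(im,r,c); return o+d*(z-o[2])/d[2]
def at_depth(im,r,c):
    o,d=ray(im,r,c); return o+d*im['range_z'][int(round(r)),int(round(c))]
def cloud(im):
    h,w=im['range_z'].shape; cc,rr=np.meshgrid(np.arange(w),np.arange(h)); 
    d=np.linalg.inv(np.array(im['mtx']))@np.stack([cc.ravel(),rr.ravel(),np.ones(h*w)])
    P=(im['C'][:3,:3]@(d*im['range_z'].ravel())).T+im['C'][:3,3]; return P.reshape(h,w,3)
def proj(im,X):
    C=np.linalg.inv(im['C']); p=C[:3,:3]@np.array(X)+C[:3,3]; q=np.array(im['mtx'])@p; return q[1]/q[2],q[0]/q[2]
E
python3 - <<'E'
from h import *
print(env.grasp_offset, {k:np.round(v,3) for k,v in status.get_state().items()})
for n in ['scene','top','wrist']:
    im=grab(n,n+'0.png'); print(n,np.round(im['C'],3),np.round(im['mtx'],1))
E
```

```text
total 12
drwxr-xr-x  3 agent agent 4096 Dec  7 14:28 .
drwxr-xr-x 23 root  root  4096 Dec  7 14:28 ..
drwxr-xr-x  2 agent agent 4096 Dec  7 14:28 pics
0.0188 {'t': np.float64(0.0), 'joint_pos': array([ 1.127,  0.616, -0.013,  1.425,  0.008,  1.103, -0.04 ]), 'qd': array([-0.   , -0.   , -0.   ,  0.001, -0.   , -0.001,  0.001]), 'joint_efforts': array([-0.0000e+00, -4.5893e+01,  2.0900e-01, -1.6574e+01, -6.1000e-02,
        2.1000e-02,  0.0000e+00]), 'position': array([ 0.263, -0.593,  0.218]), 'eef_rot': array([-3.071e+00, -6.510e-01,  1.000e-03]), 'contact_force': array([1.547, 0.121, 0.279]), 'ft_torque': array([-0.012, -0.05 ,  0.01 ]), 'width': np.float64(0.093)}
scene [[ 0.516  0.61  -0.601  1.302]
 [ 0.856 -0.358  0.371 -0.447]
 [ 0.011 -0.706 -0.708  0.949]
 [ 0.     0.     0.     1.   ]] [[486.    0.  252.5]
 [  0.  486.  196.9]
 [  0.    0.    1. ]]
top [[-0.016 -0.99   0.139  0.447]
 [-0.999  0.012 -0.031  0.032]
 [ 0.029 -0.139 -0.99   1.222]
 [ 0.     0.     0.     1.   ]] [[426.7   0.  256.3]
 [  0.  426.7 192.5]
 [  0.    0.    1. ]]
wrist [[ 0.406 -0.885 -0.229  0.327]
 [-0.914 -0.394 -0.099 -0.566]
 [-0.003  0.249 -0.968  0.383]
 [ 0.     0.     0.     1.   ]] [[319.9   0.  258.4]
 [  0.  319.9 196.2]
 [  0.    0.    1. ]]
```

View pics/scene0.png

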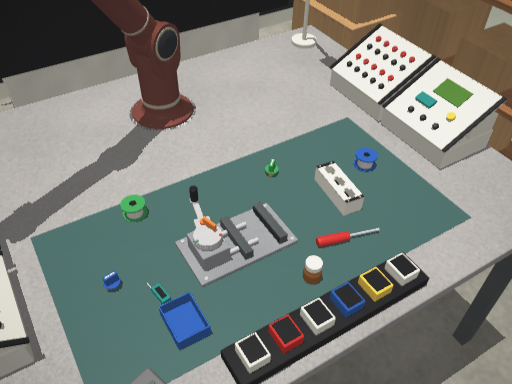

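View pics/top0.png

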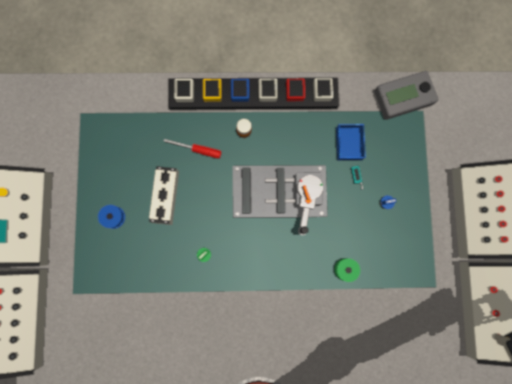

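```bash
python3 - <<'E'
from h import *
for n in ['top','scene']:
    im=grab(n)
    P=cloud(im)
    for l in ['vise_bed','spindle_axis','handle_grip','selector','selector_pivot','selector_tip','panel_mid','socket1','socket2','socket3','red_mid','yellow_mid','green_mid','blue_mid','spool_blue','spool_green','screwdriver','bin','jar','zif']:
        for d in spotter.look_for(n,l)[:3]:
            r,c=d['at']; print(n,l,round(d['confidence'],2),int(r),int(c),np.round(P[int(r),int(c)],3))
E
```

```text
top vise_bed 0.94 194 281 [ 0.608 -0.074  0.04 ]
top vise_bed 0.54 253 204 [0.447 0.14  0.045]
top vise_bed 0.42 129 241 [0.791 0.036 0.059]
top spindle_axis 0.58 191 282 [ 0.616 -0.077  0.039]
top handle_grip 0.7 194 307 [ 0.598 -0.137  0.106]
top selector_tip 0.66 194 306 [ 0.598 -0.135  0.103]
top selector_tip 0.38 196 168 [0.605 0.239 0.047]
top panel_mid 0.95 192 162 [0.622 0.264 0.008]
top panel_mid 0.45 193 305 [ 0.601 -0.133  0.102]
top panel_mid 0.23 140 352 [ 0.771 -0.292  0.004]
top socket1 0.83 196 165 [ 0.611  0.256 -0.   ]
top socket2 0.83 196 165 [ 0.611  0.256 -0.   ]
top socket3 0.83 196 165 [ 0.611  0.256 -0.   ]
top yellow_mid 0.46 195 305 [ 0.598 -0.135  0.088]
top green_mid 0.71 253 204 [0.447 0.14  0.045]
top green_mid 0.54 193 161 [0.62  0.267 0.002]
top blue_mid 0.52 199 385 [ 0.592 -0.375  0.02 ]
top spool_blue 0.95 217 110 [0.55  0.399 0.04 ]
top spool_green 0.86 270 347 [ 0.395 -0.25   0.043]
top screwdriver 0.9 152 203 [0.735 0.146 0.02 ]
top bin 0.73 145 352 [ 0.755 -0.29   0.006]
top bin 0.17 191 281 [ 0.616 -0.074  0.04 ]
top jar 0.79 131 244 [0.785 0.0
[... 297 characters left out ...]
2 0.237 0.055]
scene panel_mid 0.61 185 337 [0.615 0.243 0.051]
scene socket1 0.89 186 337 [0.622 0.237 0.055]
scene socket2 0.89 186 337 [0.622 0.237 0.055]
scene socket3 0.89 186 337 [0.622 0.237 0.055]
scene red_mid 0.41 229 200 [ 0.596 -0.155  0.085]
scene yellow_mid 0.28 278 110 [ 0.588 -0.381  0.04 ]
scene yellow_mid 0.23 291 160 [ 0.662 -0.294  0.017]
scene blue_mid 0.75 279 113 [ 0.588 -0.375  0.032]
scene spool_blue 0.57 157 365 [0.559 0.39  0.045]
scene spool_green 0.88 207 133 [ 0.408 -0.256  0.044]
scene screwdriver 0.76 239 332 [0.743 0.132 0.025]
scene bin 0.57 319 186 [ 0.75  -0.272  0.006]
scene jar 0.89 267 310 [0.806 0.015 0.063]
scene zif 0.5 290 160 [ 0.66  -0.293  0.018]
```

The scene view shows the panel at about (186,337), green carrier (168,271), blue carrier (281,112) and the vise around (240,235). In the top view the same things are at (196,162), (254,204), (202,388) and (192,280). Only green and blue carriers are there. The handle points to the robot, with the orange lever on the head. I'll fit the shapes from the depth next.

```bash
python3 - <<'E'
from h import *
def comps(n,zlo,zhi,x0,x1,y0,y1,mn=15):
    im=grab(n);P=cloud(im)
    m=((P[...,2]>zlo)&(P[...,2]<zhi)&(P[...,0]>x0)&(P[...,0]<x1)&(P[...,1]>y0)&(P[...,1]<y1)).astype(np.uint8)
    k,lab,st,ce=cv2.connectedComponentsWithStats(m)
    for i in range(1,k):
        if st[i,4]<mn: continue
        q=P[lab==i]
        R=cv2.minAreaRect((q[:,:2]*1000).astype(np.float32))
        print(n,(zlo,zhi),st[i,4],'z',np.round(np.median(q[:,2]),4),'c',np.round(R[0],1),'sz',np.round(R[1],1),'a',round(R[2],1))
print('panel');[comps(n,.043,.060,.5,.75,.18,.33) for n in('top','scene')]
print('jaws');[comps(n,.032,.048,.5,.75,-.13,.06) for n in('top','scene')]
print('plate');[comps(n,.006,.018,.5,.75,-.25,.1) for n in('top','scene')]
print('head');[comps(n,.070,.14,.4,.75,-.25,-.08,8) for n in('top','scene')]
print('green');[comps(n,.008,.07,.40,.50,.10,.19,5) for n in('top','scene')]
print('blue');[comps(n,.008,.07,.54,.64,-.42,-.34,5) for n in('top','scene')]
for n in('top','scene'):
    im=grab(n)
    p=im['pixels']
    a,b=((150,250,225,335) if n=='top' else (175,285,165,305))[:2],((225,335) if n=='top' else (165,305))
    cv2.imwrite(f'pics/crop_{n}.png',cv2.resize(p[a[0]:a[1],b[0]:b[1],::-1],None,fx=5,fy=5,interpolation=cv2.INTER_CUBIC))
E
```

```text
panel
top (0.043, 0.06) 889 z 0.0504 c [609.1 253.9] sz [ 57.5 156.1] a 83.2
scene (0.043, 0.06) 812 z 0.0535 c [606.7 257.3] sz [ 61.8 159.9] a 83.2
jaws
top (0.032, 0.048) 363 z 0.0382 c [622.3  20.9] sz [ 22.4 128.6] a 89.3
top (0.032, 0.048) 373 z 0.0392 c [621.3 -74.4] sz [ 22.8 128.8] a 89.6
top (0.032, 0.048) 19 z 0.0375 c [ 639.2 -114.6] sz [ 1.1 51.5] a 88.6
scene (0.032, 0.048) 446 z 0.041 c [618.9  24.9] sz [ 26.5 133. ] a 89.8
scene (0.032, 0.048) 450 z 0.0414 c [618.9 -62.4] sz [132.   46.9] a 2.0
scene (0.032, 0.048) 25 z 0.0393 c [ 662.5 -121.9] sz [13.5  4.7] a 78.4
plate
top (0.006, 0.018) 2704 z 0.0128 c [620.8 -73.8] sz [274.8 158.7] a 88.5
top (0.006, 0.018) 166 z 0.0123 c [ 622.9 -101.6] sz [27. 47.] a 89.0
scene (0.006, 0.018) 24 z 0.0068 c [514.4  83.2] sz [24.5 30.3] a 10.1
scene (0.006, 0.018) 2703 z 0.015 c [622.5 -58.1] sz [301.6 188.7] a 87.9
scene (0.006, 0.018) 32 z 0.0146 c [546.7 -82.4] sz [12.5 52.4] a 77.6
scene (0.006, 0.018) 16 z 0.0067 c [667.6  92.6] sz [13.4 25.4] a 48.0
scene (0.006, 0.018) 74 z 0.0156 c [610.6 -87.5] sz [14.5 46. ] a 85.6
scene (0.006, 0.018) 20 z 0.0071 c [710.1  90.6] sz [15.  28.8] a 63.3
scene (0.006, 0.018) 24 z 0.0069 c [ 556.8 -227.1] sz [25.2 16. ] a 86.3
scene (0.006, 0.018) 46 z 0.009 c [ 729.3 -246.7] sz [39.3  5.8] a 0.6
head
top (0.07, 0.14) 823 z 0.0827 c [ 572.3 -150.9] sz [162.8  66.3] a 1.1
scene (0.07, 0.14) 1006 z 0.0856 c [ 575.  -132.2] sz [ 66.8 162. ] a 69.8
green
top (0.008, 0.07) 160 z 0.019 c [443.3 144.3] sz [36.6 35.9] a 89.2
scene (0.008, 0.07) 148 z 0.0225 c [433.9 150.1] sz [41.6 52.1] a 52.0
blue
top (0.008, 0.07) 160 z 0.0202 c [ 584.5 -381.4] sz [38.2 37.1] a 14.1
scene (0.008, 0.07) 249 z 0.0272 c [ 587.3 -379.9] sz [38.6 32.3] a 86.1
```

View pics/crop_top.png

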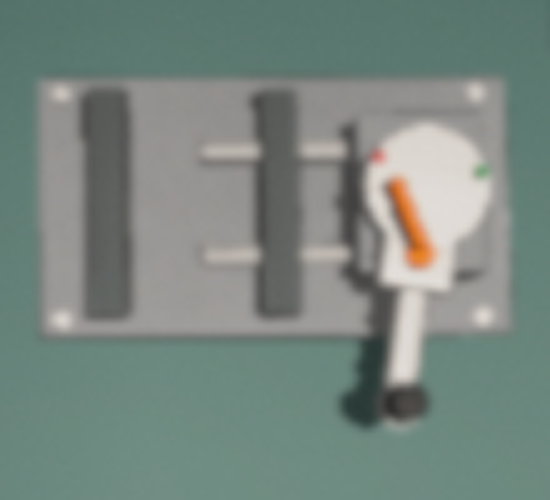

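View pics/crop_scene.png

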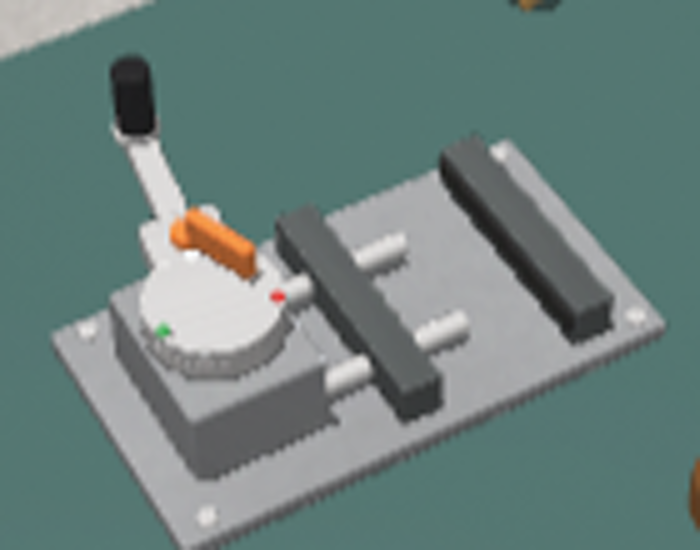

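The enlarged crops show the lever pointing towards the red dot (jaw side), the knob just left of the head's axis, and the jaws 73–76 mm apart. Measured heights are panel top 0.050, jaw tops 0.038 and head 0.082, which match the description. I'll move over the blue carrier and the vise for close wrist views.

```bash
python3 -m pendant '[[[0,0,-4,0.03,0.024,0.005,0],[0,0,-4,0.03,0.024,0.005,0],[0,0,-4,0.03,0.024,0.005,0],[0,0,-4,0.03,0.024,0.005,0],[0,0,-4,0.03,0.024,0.005,0],[0,0,-4,0.03,0.024,0.005,0],[0,0,-4,0.03,0.024,0.005,0],[0,0,-3,0.03,0.024,0.005,0]]]'
python3 - <<'E'
from h import *
im=grab('wrist','w1.png'); s=status.get_state(); print(s['position'],s['eef_rot'],s['joint_pos'],s['contact_force'])
E
```

```text
t: 3.62
position: [0.5051, -0.4006, 0.2591]
eef_rot: [3.135, -0.198, 0.0]
contact_force: [0.2, -0.7, -0.4]
width: 0.0928
[ 0.51517991 -0.39136831  0.2597208 ] [-3.12972242  0.17650739 -0.01465486] [ 0.56050692  0.57787622  0.1074      1.37814634 -0.07502395  1.18527915
 -1.00489339] [ 6.08825135  4.66539974 -0.07413122]
```

View pics/w1.png

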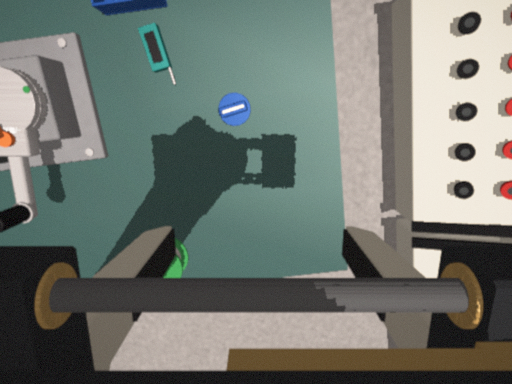

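```bash
python3 - <<'E'
from h import *
for i in range(3):
    im=grab('wrist'); s=status.get_state(); print(s['position'],s['eef_rot'],s['qd'])
im=grab('wrist')
for l in ['blue_mid','handle_grip','selector_tip']:
    for d in spotter.look_for('wrist',l)[:2]: print(l,d)
P=cloud(im); 
m=(abs(P[...,0]-.585)<.04)&(abs(P[...,1]+.38)<.035)&(P[...,2]>.028)&(P[...,2]<.06)
q=P[m]; R=cv2.minAreaRect((q[:,:2]*1000).astype(np.float32)); print('wing',m.sum(),np.median(q[:,2]),R)
m=(abs(P[...,0]-.585)<.04)&(abs(P[...,1]+.38)<.035)&(P[...,2]>.008)
q=P[m]; R=cv2.minEnclosingCircle((q[:,:2]*1000).astype(np.float32)); print('flange',m.sum(),np.median(q[:,2]),R)
cv2.imwrite('pics/w1c.png',cv2.resize(im['pixels'][20:240,0:270,::-1],None,fx=2.5,fy=2.5,interpolation=cv2.INTER_CUBIC))
E
```

```text
[ 0.51229144 -0.39364822  0.25915242] [-3.13158778  0.17098196 -0.01036286] [ 0.07743175 -0.00552525  0.08647802  0.04501977  0.06698779 -0.00099251
  0.07000469]
[ 0.50807622 -0.39761638  0.25872848] [-3.13444009  0.17854189 -0.00381472] [ 0.06824114 -0.00582947  0.08375682  0.03135575  0.04038175  0.0018776
  0.01552853]
[ 0.50502391 -0.40062818  0.25855289] [-3.13598297e+00  1.86990945e-01  1.61866830e-05] [ 5.24083306e-02 -4.49342387e-03  5.56838697e-02  1.86087723e-02
  1.31169244e-02  9.03570981e-05  3.53642839e-04]
blue_mid {'at': [107.9, 234.2], 'confidence': 0.66}
handle_grip {'at': [133.0, 22.7], 'confidence': 0.83}
handle_grip {'at': [137.8, 7.1], 'confidence': 0.51}
selector_tip {'at': [136.3, 5.0], 'confidence': 0.52}
wing 298 0.039982573065743404 ((582.9916381835938, -379.99676513671875), (12.002964973449707, 31.872066497802734), 9.907459259033203)
flange 3716 0.3567390501138973 ((568.6819458007812, -373.3756103515625), 35.403358459472656)
```

View pics/w1c.png

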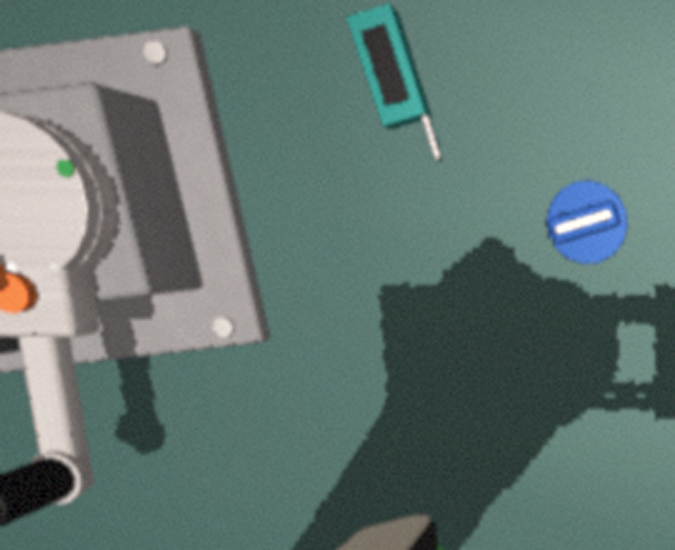

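The blue carrier's wing is at (108,234) in the wrist view. Its depth fit gives 12x32 mm at z 0.040, as described. Next I'll stop over the vise for a picture, then go on to the panel.

```bash
python3 -m pendant '[[[0,0,0,0.003,0.039,0,0],[0,0,0,0.003,0.039,0,0],[0,0,0,0.003,0.039,0,0],[0,0,0,0.003,0.039,0,0],[0,0,0,0.003,0.039,0,0],[0,0,0,0.003,0.039,0,0],[0,0,0,0.003,0.02,0,0],[0,0,0,0,0,0,0]]]'
python3 -m pendant '[[[0,0,0,0,0,0,0],[0,0,0,0,0,0,0],[0,0,0,0,0,0,0],[0,0,0,0,0,0,0],[0,0,0,0,0,0,0],[0,0,0,0,0,0,0],[0,0,0,0,0,0,0],[0,0,0,0,0,0,0]]]'
python3 - <<'E'
from h import *
s=status.get_state(); print(s['position'],s['eef_rot'],s['qd'])
im=grab('wrist','w2.png'); P=cloud(im); np.save('P2.npy',P); np.save('C2.npy',im['C'])
for l in ['spindle_axis','handle_grip','selector_pivot','selector_tip','vise_bed']:
    for d in spotter.look_for('wrist',l)[:2]: 
        r,c=map(int,d['at']);print(l,d,np.round(P[r,c],4))
E
```

```text
t: 4.68
position: [0.5254, -0.1422, 0.2589]
eef_rot: [-3.132, 0.18, -0.001]
contact_force: [0.4, 0.4, 0.3]
width: 0.0931
t: 5.35
position: [0.5247, -0.1483, 0.2586]
eef_rot: [-3.136, 0.194, -0.0]
contact_force: [-0.1, -0.1, -0.9]
width: 0.0928
[ 0.52473083 -0.14828148  0.25860913] [-3.13556911e+00  1.93985684e-01 -3.10753239e-05] [-5.18858899e-03 -4.24287112e-04 -1.41448386e-03  1.18773336e-03
 -5.58219561e-06 -8.01511886e-04  1.64076266e-04]
spindle_axis {'at': [97.6, 192.5], 'confidence': 0.94} [ 0.6214 -0.0827  0.0377]
spindle_axis {'at': [117.4, 243.8], 'confidence': 0.62} [ 0.5922 -0.1412  0.1042]
handle_grip {'at': [106.1, 250.2], 'confidence': 0.83} [ 0.6021 -0.1487  0.0799]
handle_grip {'at': [117.2, 242.5], 'confidence': 0.27} [ 0.5923 -0.1403  0.105 ]
selector_pivot {'at': [114.2, 243.1], 'confidence': 0.7} [ 0.5949 -0.1416  0.1053]
selector_tip {'at': [112.4, 238.7], 'confidence': 0.62} [ 0.5974 -0.137   0.103 ]
selector_tip {'at': [39.8, 365.4], 'confidence': 0.18} [ 0.6623 -0.2912  0.0137]
vise_bed {'at': [96.6, 195.4], 'confidence': 0.58} [ 0.6235 -0.0827  0.018 ]
```

View pics/w2.png

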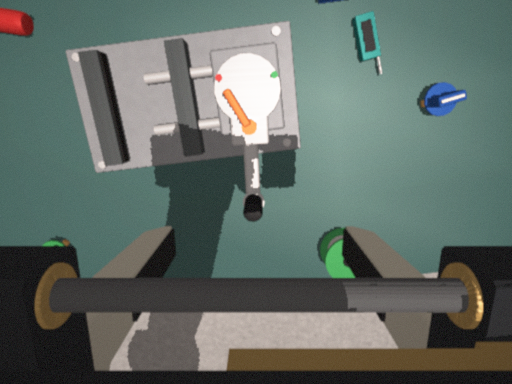

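The wrist view shows the whole vise: head at (88,247), lever from pivot (127,249) to (95,229), knob at (205,253), and jaws at columns 100 and 183. I'll fit all of these from the depth.

```bash
python3 - <<'E'
from h import *
P=np.load('P2.npy')
X,Y,Z=P[...,0],P[...,1],P[...,2]
def fit(nm,m):
    q=P[m]; R=cv2.minAreaRect((q[:,:2]*1000).astype(np.float32)); print(nm,m.sum(),'z',np.round(np.median(q[:,2]),4),np.round(R[0],1),np.round(R[1],1),round(R[2],1)); return q
B=(X>.44)&(X<.72)&(Y>-.25)&(Y<.06)
fit('lever',B&(Z>.095)&(Z<.112)&(X>.56))
q=fit('knob',B&(Z>.115)&(Z<.13)&(X<.55))
h=B&(Z>.078)&(Z<.088)&(X>.53)&(abs(Y+.148)<.05)
q=fit('head',h)
far=q[(q[:,0]>.60)]; # circle fit on boundary
m=h.astype(np.uint8); cs=max(cv2.findContours(m,cv2.RETR_EXTERNAL,cv2.CHAIN_APPROX_NONE)[0],key=len)[:,0]
b=P[cs[:,1],cs[:,0]]; b=b[b[:,0]>.605]; A=np.c_[2*b[:,:2],np.ones(len(b))]; s=np.linalg.lstsq(A,(b[:,:2]**2).sum(1),rcond=None)[0]; print('circle',s[:2],np.sqrt(s[2]+s[0]**2+s[1]**2))
fit('fixed',B&(Z>.032)&(Z<.045)&(Y>-.01)); fit('mov',B&(Z>.033)&(Z<.045)&(Y<-.055)&(Y>-.09))
fit('bar',B&(Z>.070)&(Z<.084)&(X<.56)&(X>.51))
E
```

```text
lever 356 z 0.1034 [ 601.5 -135.7] [39.5  8. ] 25.0
knob 316 z 0.1211 [ 500.4 -139. ] [19. 19.] 81.4
head 4337 z 0.0812 [ 594.3 -138.5] [ 67.3 120.8] 69.9
circle [ 0.61938023 -0.14777423] 0.03323630739495536
fixed 2561 z 0.0371 [620.   24.9] [ 26.3 130. ] 89.3
mov 2288 z 0.0377 [619.8 -71.9] [ 22.6 130.2] 89.7
bar 664 z 0.0781 [ 535.1 -141.6] [16.  50.2] 85.8
```

```bash
python3 -m pendant '[[[0,0,0,0.006,0.04,0,0],[0,0,0,0.006,0.04,0,0],[0,0,0,0.006,0.04,0,0],[0,0,0,0.006,0.04,0,0],[0,0,0,0.006,0.04,0,0],[0,0,0,0.006,0.04,0,0],[0,0,0,0.006,0.04,0,0],[0,0,0,0.006,0.04,0,0]]]'
python3 -m pendant '[[[0,0,0,0.005,0.03,0,0],[0,0,0,0.002,0.02,0,0],[0,0,0,0,0.01,0,0],[0,0,0,0,0,0,0],[0,0,0,0,0,0,0],[0,0,0,0,0,0,0],[0,0,0,0,0,0,0],[0,0,0,0,0,0,0]]]'
cat >> h.py <<'E'
def fit(P,nm,m):
    q=P[m]; R=cv2.minAreaRect((q[:,:2]*1000).astype(np.float32)); print(nm,m.sum(),'z',np.round(np.median(q[:,2]),4),np.round(R[0],1),np.round(R[1],1),round(R[2],1)); return q
E
python3 - <<'E'
from h import *
s=status.get_state(); print(s['position'],s['eef_rot'],s['joint_pos'])
im=grab('wrist','w3.png'); P=cloud(im); X,Y,Z=P[...,0],P[...,1],P[...,2]
fit(P,'panel',(Z>.045)&(Z<.056)&(abs(X-.61)<.12)&(abs(Y-.255)<.06))
g=(abs(X-.443)<.04)&(abs(Y-.144)<.04)
if g.sum(): fit(P,'green',g&(Z>.03)&(Z<.05))
for l in ['panel_mid','socket1','green_mid']:
    for d in spotter.look_for('wrist',l)[:4]: 
        r,c=map(int,d['at']);print(l,d,np.round(P[r,c],4))
E
```

```text
t: 6.32
position: [0.5728, 0.174, 0.2588]
eef_rot: [-3.136, 0.193, -0.001]
contact_force: [0.7, 0.0, 1.5]
width: 0.093
t: 6.98
position: [0.5802, 0.2298, 0.259]
eef_rot: [3.135, -0.198, 0.001]
contact_force: [0.4, 0.2, 0.0]
width: 0.093
[0.58017702 0.22981721 0.25895914] [ 3.13462946e+00 -1.98121224e-01  9.03235738e-04] [-0.42809793  0.54003595  0.02611728  1.44597079 -0.01369997  1.15557788
 -2.09720831]
panel 4796 z 0.0493 [607.7 256.6] [ 56.2 156.3] 83.4
green 277 z 0.0398 [442.7 146.6] [12.7 31.4] 41.6
panel_mid {'at': [149.2, 233.5], 'confidence': 0.69} [0.6088 0.2599 0.0033]
socket1 {'at': [149.5, 234.0], 'confidence': 0.89} [0.6085 0.2587 0.002 ]
```

View pics/w3.png

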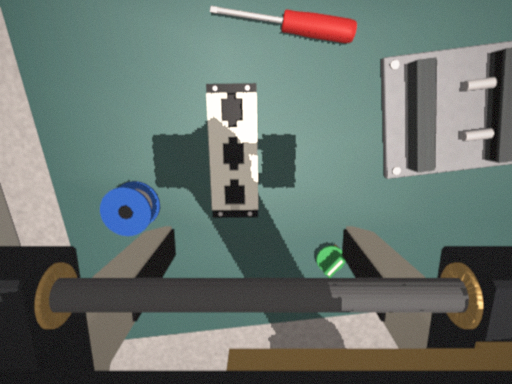

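The panel shows at rows 85–215, columns 208–257, with its sockets up. The fit is 156.3 x 56.2 mm, centre (0.6077, 0.2566), yaw -6.6°. I'll grasp it with the TCP 34 mm up.

```bash
python3 -m pendant '[[[0,0,0.6,0.014,0.0135,-0.02,0],[0,0,0,0.0135,0.0135,-0.03,0],[0,0,0,0,0,-0.03,0],[0,0,0,0,0,-0.03,0],[0,0,0,0,0,-0.02,0],[0,0,0,0,0,-0.01,0],[0,0,0,0,0,0,0],[0,0,0,0,0,0,0]]]'
python3 -m pendant '[[[0,0,0,0,0,-0.02,0],[0,0,0,0,0,-0.02,0],[0,0,0,0,0,-0.02,0],[0,0,0,0,0,-0.015,0],[0,0,0,0,0,-0.01,0],[0,0,0,0,0,0,0],[0,0,0,0,0,0,0],[0,0,0,0,0,0,0]]]'
```

```text
t: 7.85
position: [0.6077, 0.2591, 0.1192]
eef_rot: [-3.136, 0.177, -0.001]
contact_force: [1.0, -0.4, -0.5]
width: 0.093
t: 8.52
position: [0.6087, 0.2595, 0.0355]
eef_rot: [-3.135, 0.177, -0.005]
contact_force: [0.0, 0.5, -0.3]
width: 0.093
```

```bash
python3 -m pendant '[[[0,0,0,0,0,0,100],[0,0,0,0,0,0,180],[0,0,0,0,0,0,200],[0,0,0,0,0,0,255],[0,0,0,0,0,0,255],[0,0,0,0,0,0,255],[0,0,0,0,0,0,255],[0,0,0,0,0,0,255]]]' 40
```

```text
t: 9.18
position: [0.6071, 0.2572, 0.0337]
eef_rot: [3.134, -0.178, -0.001]
contact_force: [-1.3, -3.5, 2.9]
width: 0.0559
```

Panel gripped (opening 55.9 mm). I'll lift it and carry it over the vise.

```bash
python3 -m pendant '[[[0,0,0,0,0,0.02,255],[0,0,0,0,0,0.03,255],[0,0,0,0,0,0.03,255],[0,0,1,0.002,-0.02,0.03,255],[0,0,1,0.002,-0.03,0.01,255],[0,0,1,0.002,-0.03,0,255],[0,0,1,0.002,-0.03,0,255],[0,0,1,0.002,-0.03,0,255]]]'
python3 -m pendant '[[[0,0,1,0.003,-0.03,0,255],[0,0,0,0,-0.03,0,255],[0,0,0,0,-0.03,0,255],[0,0,0,0,-0.03,0,255],[0,0,0,0,-0.017,0,255],[0,0,0,0,0,0,255],[0,0,0,0,0,0,255],[0,0,0,0,0,0,255]]]'
python3 - <<'E'
from h import *
s=status.get_state(); print(s['position'],s['eef_rot'])
im=grab('wrist','w4.png'); P=cloud(im); X,Y,Z=P[...,0],P[...,1],P[...,2]
B=(X>.44)&(X<.72)&(Y>-.25)&(Y<.06)
fit(P,'fixed',B&(Z>.032)&(Z<.045)&(Y>-.01)); fit(P,'mov',B&(Z>.033)&(Z<.045)&(Y<-.05)&(Y>-.09))
im=grab('scene','s4.png')
E
```

```text
t: 9.85
position: [0.6164, 0.1184, 0.1527]
eef_rot: [-3.141, 0.037, 0.002]
contact_force: [-0.3, -0.1, -5.1]
width: 0.0555
t: 10.52
position: [0.6198, -0.0157, 0.1528]
eef_rot: [-3.139, 0.01, 0.002]
contact_force: [0.1, 1.2, -4.5]
width: 0.0558
[ 0.61981443 -0.01566097  0.15275128] [-3.13886305e+00  9.75319809e-03  2.14570178e-03]
fixed 0 z nan [0. 0.] [0. 0.] 0.0
mov 1843 z 0.0377 [634.4 -75.4] [15.9 99.5] 89.5
  return _methods._mean(a, axis=axis, dtype=dtype,
  ret = ret.dtype.type(ret / rcount)
```

View pics/w4.png

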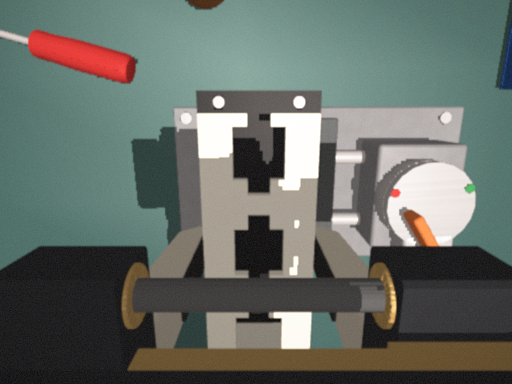

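View pics/s4.png

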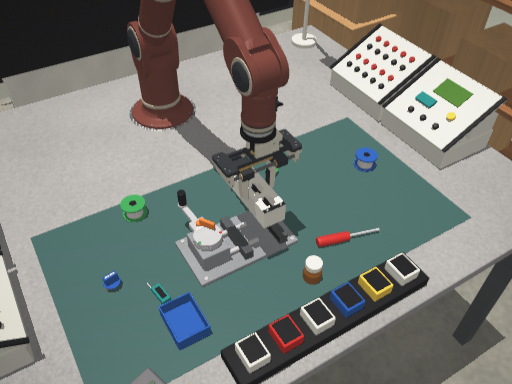

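The panel hangs square above the gap between the jaws: in the wrist view it spans columns 198–320, between the fixed jaw at 180–200 and the moving jaw at 320–335. I'll lower it.

```bash
python3 -m pendant '[[[0,0,0,0,0,-0.02,255],[0,0,0,0,0,-0.02,255],[0,0,0,0,0,-0.02,255],[0,0,0,0,0,-0.015,255],[0,0,0,0,0,-0.01,255],[0,0,0,0,0,-0.005,255],[0,0,0,0,0,-0.005,255],[0,0,0,0,0,0,255]]]'
python3 -m pendant '[[[0,0,0,0,0,-0.003,255],[0,0,0,0,0,-0.003,255],[0,0,0,0,0,-0.002,255],[0,0,0,0,0,-0.002,255],[0,0,0,0,0,0,255],[0,0,0,0,0,0,255],[0,0,0,0,0,0,255],[0,0,0,0,0,0,255]]]'
python3 -c "
from h import *
grab('scene','s5.png')"
```

```text
t: 11.28
position: [0.6203, -0.0175, 0.0582]
eef_rot: [-3.141, 0.011, 0.0]
contact_force: [0.9, -0.2, -4.0]
width: 0.0557
t: 11.95
position: [0.6204, -0.0181, 0.0488]
eef_rot: [-3.142, 0.013, -0.001]
contact_force: [-1.1, 0.6, -4.0]
width: 0.0554
```

View pics/s5.png

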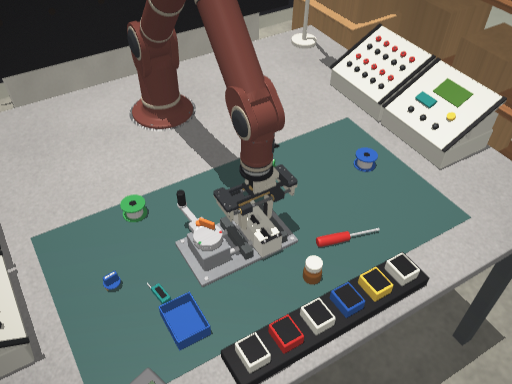

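```bash
python3 -m pendant '[[[0,0,0,0,0,-0.001,255],[0,0,0,0,0,-0.001,255],[0,0,0,0,0,-0.001,255],[0,0,0,0,0,0,255],[0,0,0,0,0,0,255],[0,0,0,0,0,0,255],[0,0,0,0,0,0,255],[0,0,0,0,0,0,255]]]'
```

```text
t: 12.67
position: [0.6203, -0.0181, 0.0457]
eef_rot: [-3.142, 0.013, -0.0]
contact_force: [-0.3, -0.4, -1.8]
width: 0.0554
```

```bash
python3 -m pendant '[[[0,0,0,0,0,0,80],[0,0,0,0,0,0,60],[0,0,0,0,0,0,40],[0,0,0,0,0,0,40],[0,0,0,0,0,0.01,40],[0,0,0,0,0,0.02,40],[0,0,0,0,0,0.03,40],[0,0,0,0,0,0.03,40]]]'
python3 -m pendant '[[[0,0,0,-0.01,-0.03,0.03,40],[0,0,0,-0.01,-0.03,0.02,120],[0,0,0,-0.01,-0.02,0,180],[0,0,0,-0.01,-0.01,0,255],[0,0,0,-0.01,0,0,255],[0,0,0,0,0,0,255],[0,0,0,0,0,0,255],[0,0,0,0,0,0,255]]]'
python3 - <<'E'
from h import *
s=status.get_state(); print(s['position'],s['eef_rot'],s['joint_pos'])
im=grab('wrist','w6.png'); P=cloud(im); X,Y,Z=P[...,0],P[...,1],P[...,2]
B=(X>.44)&(X<.72)&(Y>-.25)&(Y<.06)
fit(P,'panel',B&(Z>.055)&(Z<.068)&(Y>-.06))
fit(P,'fixed',B&(Z>.032)&(Z<.045)&(Y>0.005)); fit(P,'mov',B&(Z>.033)&(Z<.045)&(Y<-.05)&(Y>-.09))
fit(P,'lever',B&(Z>.095)&(Z<.112)&(X>.56))
E
```

```text
t: 13.33
position: [0.6198, -0.0181, 0.1368]
eef_rot: [-3.141, 0.013, 0.002]
contact_force: [0.6, 0.1, 0.3]
width: 0.0784
t: 14.0
position: [0.5711, -0.1051, 0.1841]
eef_rot: [-3.14, 0.009, -0.0]
contact_force: [1.1, 1.3, 0.0]
width: 0.0361
[ 0.57112603 -0.10513573  0.18407774] [-3.14034566e+00  9.21317950e-03 -6.42924836e-05] [ 0.16619818  0.54150735 -0.03310231  1.67625243  0.01983494  0.92429481
 -1.45078654]
panel 8915 z 0.0613 [621.1 -17.6] [ 57.  156.6] 89.6
fixed 2391 z 0.0373 [620.1  28.5] [ 17.7 130. ] 89.6
mov 3185 z 0.0377 [619.5 -71.9] [ 22.3 129.8] 89.9
lever 525 z 0.1035 [ 600.3 -138.4] [39.5  8. ] 33.6
```

View pics/w6.png

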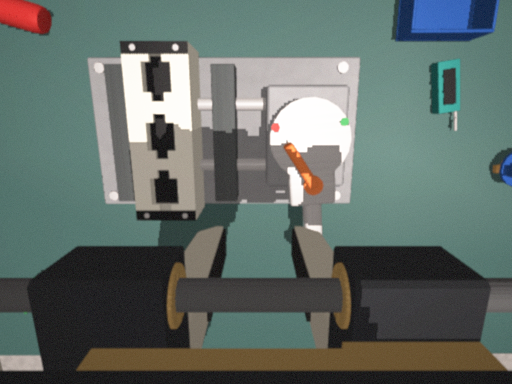

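The panel lies between the jaws with its sockets up: columns 125–205, top at z 0.061, yaw about -0.4°. The lever angle fit differs from before, so I'll re-measure it before touching it.

```bash
python3 - <<'E'
from h import *
for i in range(2):
    s=status.get_state(); print(s['position'],np.round(s['qd'],3))
    im=grab('wrist'); P=cloud(im); X,Y,Z=P[...,0],P[...,1],P[...,2]
    B=(X>.44)&(X<.72)&(Y>-.25)&(Y<.06)
    fit(P,'lever',B&(Z>.098)&(Z<.109)&(X>.56))
    h=B&(Z>.078)&(Z<.088)&(X>.53)&(abs(Y+.148)<.05)
    m=h.astype(np.uint8); cs=max(cv2.findContours(m,cv2.RETR_EXTERNAL,cv2.CHAIN_APPROX_NONE)[0],key=len)[:,0]
    b=P[cs[:,1],cs[:,0]]; b=b[b[:,0]>.61]; A=np.c_[2*b[:,:2],np.ones(len(b))]; q=np.linalg.lstsq(A,(b[:,:2]**2).sum(1),rcond=None)[0]; print('circle',q[:2],np.sqrt(q[2]+q[0]**2+q[1]**2))
hsv=cv2.cvtColor(im['pixels'],cv2.COLOR_RGB2HSV); o=(hsv[...,0]>5)&(hsv[...,0]<16)&(hsv[...,1]>180)&(X>.56)&(X<.65)&(abs(Y+.14)<.05)
fit(P,'orange',o&(Z>.098)); 
for nm,lo,hi in(('red',-1,4),('green',50,75)):
    k=(hsv[...,0]>lo)&(hsv[...,0]<hi)&(hsv[...,1]>150)&(abs(Z-.082)<.006)&(X>.56)&(abs(Y+.147)<.045); print(nm,k.sum(),P[k].mean(0))
im=grab('top'); P=cloud(im);X,Y,Z=P[...,0],P[...,1],P[...,2]
fit(P,'knobtop',(Z>.112)&(Z<.13)&(X<.53)&(X>.47)&(abs(Y+.14)<.05))
fit(P,'levertop',(Z>.096)&(Z<.112)&(X<.65)&(X>.565)&(abs(Y+.14)<.05))
cv2.imwrite('pics/t7.png',cv2.resize(im['pixels'][150:250,225:335,::-1],None,fx=5,fy=5,interpolation=cv2.INTER_CUBIC))
E
```

```text
[ 0.57127606 -0.10519193  0.1840081 ] [-0.     0.003  0.006 -0.003  0.003 -0.001 -0.   ]
lever 518 z 0.1035 [ 600.1 -138.5] [39.9  8. ] 33.5
circle [ 0.61967222 -0.14767067] 0.03323301191771862
[ 0.57127668 -0.1054421   0.18397466] [ 0.003  0.     0.007 -0.002  0.001  0.001 -0.001]
lever 520 z 0.1034 [ 600.1 -138.5] [40.  8.] 33.7
circle [ 0.61965781 -0.14777832] 0.03323054593840111
orange 252 z 0.1035 [ 600.  -138.4] [40.   7.8] 34.3
red 0 [nan nan nan]
green 0 [nan nan nan]
knobtop 0 z nan [0. 0.] [0. 0.] 0.0
levertop 0 z nan [0. 0.] [0. 0.] 0.0<stdin>:13: RuntimeWarning: Mean of empty slice.
  ret = um.true_divide(
  return _methods._mean(a, axis=axis, dtype=dtype,
  ret = ret.dtype.type(ret / rcount)
```

View pics/t7.png

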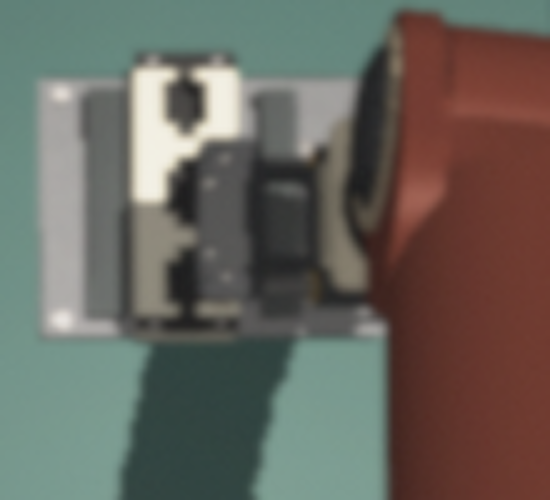

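The lever fit agrees with the whole handle having turned about 0.15 rad counter-clockwise (now about -0.075). The jaw did not move. The lever is still on loosen, about -0.51 relative to the handle. I'll close the fingers and come down on the jaw side of the lever's end.

```bash
python3 -m pendant '[[[0,0,0,0.015,0.004,0,255],[0,0,0,0.015,0.004,0,255],[0,0,0,0.016,0.005,0,255],[0,0,0,0,0,0,255],[0,0,0,0,0,-0.02,255],[0,0,0,0,0,-0.02,255],[0,0,0,0,0,-0.015,255],[0,0,0,0,0,0,255]]]'
python3 -m pendant '[[[0,0,0,0,0,-0.015,255],[0,0,0,0,0,-0.01,255],[0,0,0,0,0,-0.008,255],[0,0,0,0,0,-0.006,255],[0,0,0,0,0,0,255],[0,0,0,0,0,0,255],[0,0,0,0,0,0,255],[0,0,0,0,0,0,255]]]'
python3 - <<'E'
from h import *
s=status.get_state(); print(s['position'],s['contact_force'])
im=grab('wrist','w8.png');im=grab('scene','s8.png')
cv2.imwrite('pics/s8c.png',cv2.resize(im['pixels'][130:290,150:320,::-1],None,fx=4,fy=4,interpolation=cv2.INTER_CUBIC)[:600])
E
```

```text
t: 14.87
position: [0.6136, -0.0934, 0.1257]
eef_rot: [-3.141, 0.012, 0.013]
contact_force: [-0.3, 1.0, -0.6]
width: 0.0008
t: 15.53
position: [0.6172, -0.0938, 0.0911]
eef_rot: [3.141, -0.013, 0.002]
contact_force: [-0.3, 0.1, -0.6]
width: 0.0005
[ 0.61723818 -0.09379448  0.09105397] [-0.32195045  0.07973986 -0.59734548]
```

View pics/w8.png

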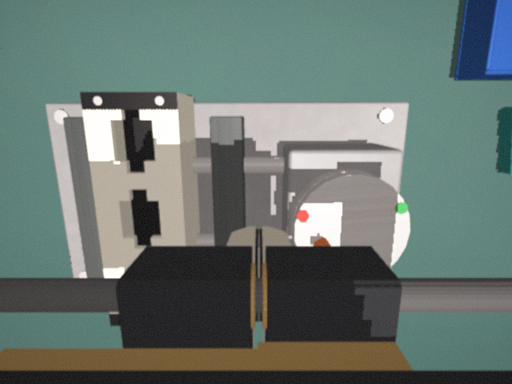

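View pics/s8c.png

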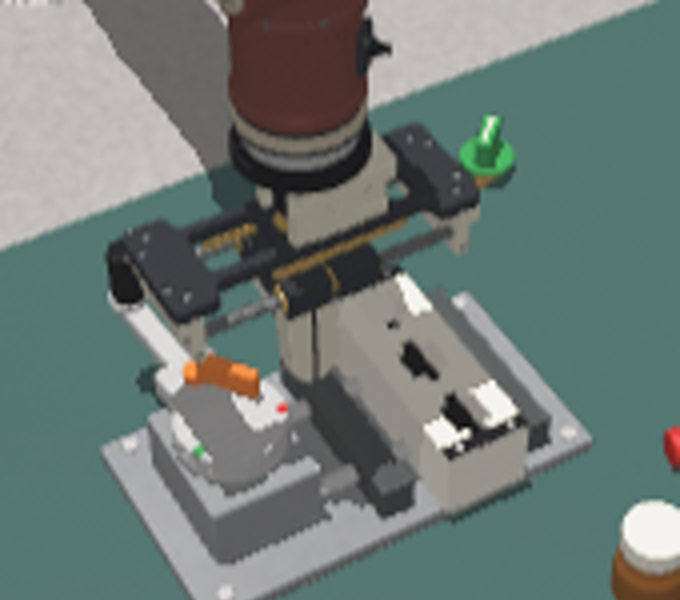

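The closed fingers stand on the jaw side of the lever, clear of the panel and head: the lever's end is at (380,250) and the fingers at (320,310) in the enlarged scene crop. Pushing towards the green dot (-y).

```bash
python3 -m pendant '[[[0,0,0,0,-0.006,-0.002,255],[0,0,0,0,-0.006,0,255],[0,0,0,0,-0.006,0,255],[0,0,0,0,-0.006,0,255],[0,0,0,0,-0.006,0,255],[0,0,0,0,0,0,255],[0,0,0,0,0,0,255],[0,0,0,0,0,0,255]]]'
python3 -m pendant '[[[0,0,0,0,-0.005,0,255],[0,0,0,0,-0.005,0,255],[0,0,0,0,-0.005,0,255],[0,0,0,0,0,0,255],[0,0,0,0,0,0,255],[0,0,0,0,0,0,255],[0,0,0,0,0,0,255],[0,0,0,0,0,0,255]]]'
python3 - <<'E'
from h import *
s=status.get_state(); print(s['position'],s['contact_force'])
im=grab('scene','s9.png')
cv2.imwrite('pics/s9c.png',cv2.resize(im['pixels'][130:290,150:320,::-1],None,fx=4,fy=4,interpolation=cv2.INTER_CUBIC)[:600])
E
```

```text
t: 16.3
position: [0.6159, -0.124, 0.088]
eef_rot: [-3.141, 0.013, 0.003]
contact_force: [-1.5, 2.3, -0.8]
width: 0.0005
t: 16.97
position: [0.6164, -0.1391, 0.0883]
eef_rot: [3.141, -0.013, -0.001]
contact_force: [-0.6, 3.9, -0.2]
width: 0.0003
[ 0.61639481 -0.13907819  0.08829392] [-0.57835699  3.92221782 -0.16461008]
```

View pics/s9c.png

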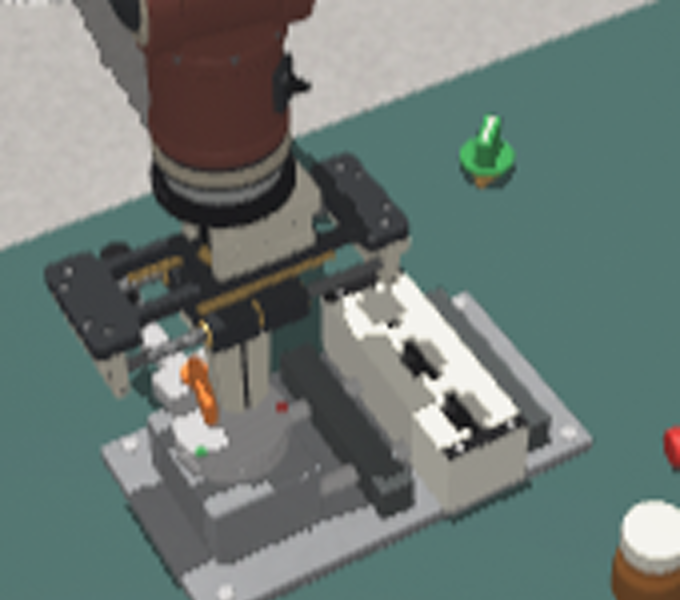

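The lever is following at about 4 N and now points past the middle towards the green dot (450,200 in the crop). I'll push on in small steps.

```bash
python3 -m pendant '[[[0,0,0,0,-0.003,0,255],[0,0,0,0,-0.003,0,255],[0,0,0,0,-0.002,0,255],[0,0,0,0,0,0,255],[0,0,0,0,0,0,255],[0,0,0,0,0,0,255],[0,0,0,0,0,0,255],[0,0,0,0,0,0,255]]]'
python3 - <<'E'
from h import *
s=status.get_state(); print(s['position'],s['contact_force'])
im=grab('scene'); P=cloud(im); X,Y,Z=P[...,0],P[...,1],P[...,2]
hsv=cv2.cvtColor(im['pixels'],cv2.COLOR_RGB2HSV); o=(hsv[...,0]>5)&(hsv[...,0]<16)&(hsv[...,1]>170)&(X>.56)&(X<.65)&(abs(Y+.15)<.06)&(Z>.09)
fit(P,'orange',o)
cv2.imwrite('pics/s10c.png',cv2.resize(im['pixels'][190:260,160:260,::-1],None,fx=6,fy=6,interpolation=cv2.INTER_CUBIC)[:600])
E
```

```text
t: 17.68
position: [0.6169, -0.1469, 0.0884]
eef_rot: [3.141, -0.013, 0.001]
contact_force: [-1.2, 4.8, 0.2]
width: 0.0008
[ 0.61693398 -0.14687776  0.08841886] [-1.17874845  4.75022381  0.21298758]
orange 39 z 0.1065 [ 600.6 -163.5] [ 6.  41.8] 70.8
```

View pics/s10c.png

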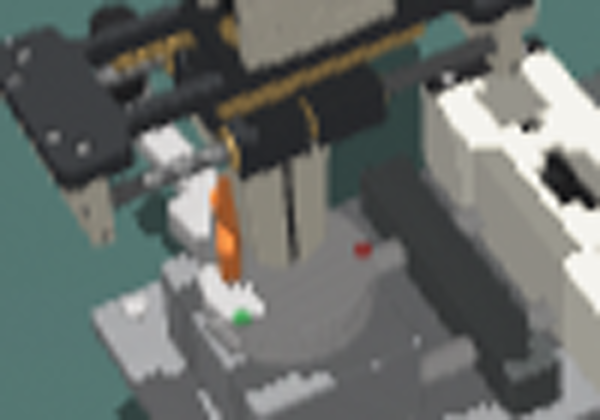

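```bash
python3 -m pendant '[[[0,0,0,0,-0.003,0,255],[0,0,0,0,-0.002,0,255],[0,0,0,0,-0.002,0,255],[0,0,0,0,0,0,255],[0,0,0,0,0,0,255],[0,0,0,0,0,0,255],[0,0,0,0,0,0,255],[0,0,0,0,0,0,255]]]'
python3 -m pendant '[[[0,0,0,0,0.01,0,255],[0,0,0,0,0.01,0.01,255],[0,0,0,0,0,0.03,255],[0,0,0,-0.02,0,0.03,255],[0,0,0,-0.03,0,0.02,200],[0,0,0,-0.03,0,0,160],[0,0,0,-0.03,0,0,150],[0,0,0,0,0,0,150]]]'
python3 -m pendant '[[[0,0,0,0,0,0,150],[0,0,0,0,0,0,150],[0,0,0,0,0,0,150],[0,0,0,0,0,0,150],[0,0,0,0,0,0,150],[0,0,0,0,0,0,150],[0,0,0,0,0,0,150],[0,0,0,0,0,0,150]]]'
cat >> h.py <<'E'
def vise(fn=None,cam='wrist'):
    s=status.get_state(); print('tcp',np.round(s['position'],4),'w',s['width'],'f',np.round(s['contact_force'],1))
    im=grab(cam,fn); P=cloud(im); X,Y,Z=P[...,0],P[...,1],P[...,2]
    B=(X>.44)&(X<.72)&(Y>-.27)&(Y<.06)
    hsv=cv2.cvtColor(im['pixels'],cv2.COLOR_RGB2HSV)
    def f(nm,m):
        if m.sum()>8: fit(P,nm,m)
        else: print(nm,'none')
    f('lever',B&(Z>.098)&(Z<.109)&(X>.56)&(Y<-.09))
    f('knob',B&(Z>.115)&(Z<.128)&(X<.57)&(hsv[...,2]<70))
    f('panel',B&(Z>.055)&(Z<.068)&(Y>-.06))
    f('mov',B&(Z>.033)&(Z<.045)&(Y<-.042)&(Y>-.09)&(abs(X-.62)<.07))
    return im,P
E
python3 -c "
from h import *
vise('w11.png')"
```

```text
t: 18.4
position: [0.6172, -0.1482, 0.0884]
eef_rot: [-3.134, 0.008, 0.0]
contact_force: [-0.5, 10.5, 1.7]
width: 0.0001
t: 19.07
position: [0.4996, -0.1366, 0.1792]
eef_rot: [3.138, -0.02, -0.01]
contact_force: [-0.1, -1.0, -0.7]
width: 0.0229
t: 19.73
position: [0.5068, -0.1337, 0.1781]
eef_rot: [-3.141, 0.012, 0.0]
contact_force: [-0.5, 0.4, -0.2]
width: 0.0378
tcp [ 0.5068 -0.1337  0.1781] w 0.03784997180614508 f [-0.5  0.4 -0.2]
lever 670 z 0.1034 [ 600.1 -161. ] [ 8.1 39.9] 57.9
knob 549 z 0.121 [ 500.2 -152.2] [18.4 18.9] 18.0
panel 8317 z 0.0611 [604.  -17.2] [ 57.8 121.6] 89.3
mov 4029 z 0.0376 [610.7 -64.1] [ 38.6 121.6] 89.6
```

View pics/w11.png

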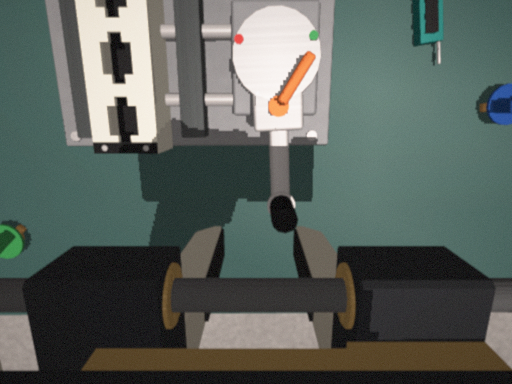

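The lever now points at the green dot (36,314), full over at about +0.6 relative to the handle. The knob's top is at (212,284), measured (0.5002, -0.1522). Next I'll grip the knob.

```bash
python3 -m pendant '[[[0,0,0,-0.003,-0.009,0,150],[0,0,0,-0.0035,-0.0095,-0.01,150],[0,0,0,0,0,-0.02,150],[0,0,0,0,0,-0.02,150],[0,0,0,0,0,-0.02,150],[0,0,0,0,0,-0.012,150],[0,0,0,0,0,-0.006,150],[0,0,0,0,0,0,150]]]' 25
python3 -m pendant '[[[0,0,0,0,0,0,150],[0,0,0,0,0,0,150],[0,0,0,0,0,0,200],[0,0,0,0,0,0,255],[0,0,0,0,0,0,255],[0,0,0,0,0,0,255],[0,0,0,0,0,0,255],[0,0,0,0,0,0,255]]]' 25
```

```text
t: 20.45
position: [0.4991, -0.1527, 0.0891]
eef_rot: [-3.141, 0.013, 0.004]
contact_force: [-0.1, 0.2, 0.5]
width: 0.0383
t: 21.12
position: [0.5005, -0.1523, 0.0908]
eef_rot: [3.141, -0.012, 0.001]
contact_force: [-0.8, 0.6, 3.3]
width: 0.0197
```

Knob gripped (19.7 mm, as described). I'll swing it back counter-clockwise.

```bash
python3 -m pendant '[[[0,0,0,0.001,-0.01,0,255],[0,0,0,0.0015,-0.01,0,255],[0,0,0,0.003,-0.01,0,255],[0,0,0,0.003,-0.01,0,255],[0,0,0,0.0045,-0.0095,0,255],[0,0,0,0.005,-0.009,0,255],[0,0,0,0.006,-0.0085,0,255],[0,0,0,0.006,-0.008,0,255]]]'
python3 -m pendant '[[[0,0,0,0,0,0,255],[0,0,0,0,0,0,255],[0,0,0,0,0,0,255],[0,0,0,0,0,0,255],[0,0,0,0,0,0,255],[0,0,0,0,0,0,255],[0,0,0,0,0,0,255],[0,0,0,0,0,0,255]]]'
python3 -c "
from h import *
vise('w12.png')"
```

```text
t: 21.78
position: [0.5307, -0.2277, 0.0908]
eef_rot: [-3.141, 0.012, -0.0]
contact_force: [-1.1, 3.5, 6.3]
width: 0.0195
t: 22.45
position: [0.5308, -0.2282, 0.0908]
eef_rot: [3.14, -0.015, 0.003]
contact_force: [0.2, -0.4, 5.2]
width: 0.0195
tcp [ 0.5308 -0.2282  0.0908] w 0.01946463148702456 f [ 0.2 -0.4  5.2]
lever 1824 z 0.1033 [ 613.2 -170.6] [40.   8.9] 5.8
knob 1327 z 0.121 [ 532.8 -227.4] [22.  15.5] 85.2
panel none
mov 6235 z 0.0376 [609.9 -65. ] [ 39.1 120.3] 89.1
```

View pics/w12.png

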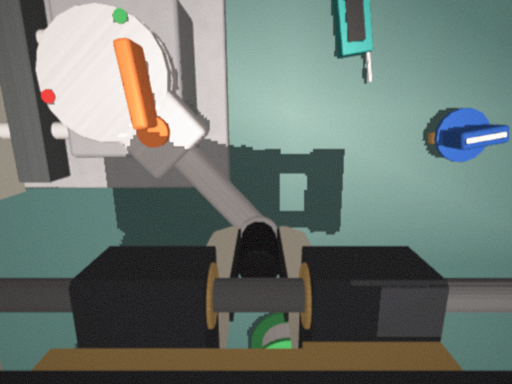

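The handle is at about -0.745 rad, the lever still points to the green dot (16,120) and the jaw is still open. I'll go slightly further back, and work out the closing stroke deltas.

```bash
python3 -m pendant '[[[0,0,0,0.001,-0.0013,0,255],[0,0,0,0.0012,-0.0013,0,255],[0,0,0,0,0,0,255],[0,0,0,0,0,0,255],[0,0,0,0,0,0,255],[0,0,0,0,0,0,255],[0,0,0,0,0,0,255],[0,0,0,0,0,0,255]]]'
python3 - <<'E'
import numpy as np
a=np.linspace(-.765,.56,17); p=np.c_[.6197-.1197*np.cos(a),-.1477+.1197*np.sin(a)]
print(np.round(p[[0,-1]],4)); print(np.round(np.diff(p,axis=0)*1000,1).tolist())
E
```

```text
t: 23.17
position: [0.5323, -0.2298, 0.0908]
eef_rot: [3.142, -0.012, -0.0]
contact_force: [-0.6, 1.6, 5.9]
width: 0.0194
[[ 0.5334 -0.2306]
 [ 0.5183 -0.0841]]
[[-6.6, 7.4], [-5.9, 7.9], [-5.2, 8.4], [-4.5, 8.8], [-3.8, 9.2], [-3.0, 9.4], [-2.2, 9.7], [-1.4, 9.8], [-0.6, 9.9], [0.2, 9.9], [1.0, 9.9], [1.8, 9.7], [2.6, 9.6], [3.4, 9.3], [4.2, 9.0], [4.9, 8.6]]
```

```bash
python3 -m pendant '[[[0,0,0,-0.0066,0.0074,0,255],[0,0,0,-0.0059,0.0079,0,255],[0,0,0,-0.0052,0.0084,0,255],[0,0,0,-0.0045,0.0088,0,255],[0,0,0,-0.0038,0.0092,0,255],[0,0,0,-0.003,0.0094,0,255],[0,0,0,-0.0022,0.0097,0,255],[0,0,0,-0.0014,0.0098,0,255]]]'
python3 -m pendant '[[[0,0,0,-0.0006,0.0099,0,255],[0,0,0,0.0002,0.0099,0,255],[0,0,0,0.001,0.0099,0,255],[0,0,0,0.0018,0.0097,0,255],[0,0,0,0.0026,0.0096,0,255],[0,0,0,0.0034,0.0093,0,255],[0,0,0,0.0042,0.009,0,255],[0,0,0,0.003,0.006,0,255]]]'
python3 -m pendant '[[[0,0,0,0,0,0,255],[0,0,0,0,0,0,255],[0,0,0,0,0,0,255],[0,0,0,0,0,0,255],[0,0,0,0,0,0,255],[0,0,0,0,0,0,255],[0,0,0,0,0,0,255],[0,0,0,0,0,0,255]]]'
python3 -c "
from h import *
vise('w13.png')"
```

```text
t: 23.83
position: [0.4955, -0.1623, 0.0906]
eef_rot: [3.138, -0.02, -0.01]
contact_force: [-5.1, -5.0, 9.7]
width: 0.0195
t: 24.5
position: [0.5139, -0.0854, 0.0898]
eef_rot: [3.141, -0.013, -0.006]
contact_force: [-2.1, -4.4, 2.5]
width: 0.0197
t: 25.17
position: [0.5141, -0.0851, 0.0898]
eef_rot: [-3.14, 0.011, 0.005]
contact_force: [-5.0, 3.1, 1.0]
width: 0.0193
tcp [ 0.5141 -0.0851  0.0898] w 0.019317932878319188 f [-5.   3.1  1. ]
lever 1713 z 0.1034 [ 596.2 -147.6] [ 8.1 40.1] 23.8
knob 1572 z 0.121 [518.1 -84.8] [22.5 19.6] 89.9
panel 13660 z 0.0612 [593.8 -17.2] [ 57.2 101.4] 89.6
mov 5967 z 0.0377 [600.5 -60. ] [ 29.8 101.1] 89.6
```

View pics/w13.png

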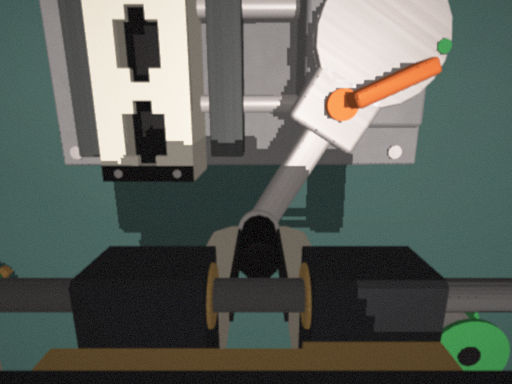

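The jaw closed about 8 mm on the first stroke (its outer edge went from -83 to -75 mm). The lever stays on the green dot. I'll do the back stroke and then the second closing stroke.

```bash
python3 -m pendant '[[[0,0,0,-0.002,-0.006,0,255],[0,0,0,-0.0032,-0.009,0,255],[0,0,0,-0.0024,-0.0093,0,255],[0,0,0,-0.0026,-0.0096,0,255],[0,0,0,-0.0018,-0.0097,0,255],[0,0,0,-0.001,-0.0099,0,255],[0,0,0,-0.0002,-0.0099,0,255],[0,0,0,0.0006,-0.0099,0,255]]]'
python3 -m pendant '[[[0,0,0,0.0014,-0.0098,0,255],[0,0,0,0.0022,-0.0097,0,255],[0,0,0,0.003,-0.0094,0,255],[0,0,0,0.0038,-0.0092,0,255],[0,0,0,0.0045,-0.0088,0,255],[0,0,0,0.0052,-0.0084,0,255],[0,0,0,0.0059,-0.0079,0,255],[0,0,0,0.005,-0.006,0,255]]]'
python3 -m pendant '[[[0,0,0,0,0,0,255],[0,0,0,0,0,0,255],[0,0,0,0,0,0,255],[0,0,0,0,0,0,255],[0,0,0,0,0,0,255],[0,0,0,0,0,0,255],[0,0,0,0,0,0,255],[0,0,0,0,0,0,255]]]'
python3 -m pendant '[[[0,0,0,-0.0056,0.0066,0,255],[0,0,0,-0.0059,0.0079,0,255],[0,0,0,-0.0052,0.0084,0,255],[0,0,0,-0.0045,0.0088,0,255],[0,0,0,-0.0038,0.0092,0,255],[0,0,0,-0.003,0.0094,0,255],[0,0,0,-0.0022,0.0097,0,255],[0,0,0,-0.0014,0.0098,0,255]]]'
python3 -m pendant '[[[0,0,0,-0.0006,0.0099,0,255],[0,0,0,0.0002,0.0099,0,255],[0,0,0,0.001,0.0099,0,255],[0,0,0,0.0018,0.0097,0,255],[0,0,0,0.0026,0.0096,0,255],[0,0,0,0.0034,0.0093,0,255],[0,0,0,0.0042,0.009,0,255],[0,0,0,0.003,0.006,0,255]]]'
python3 -m pendant '[[[0,0,0,0,0,0,255],[0,0,0,0,0,0,255],[0,0,0,0,0,0,255],[0,0,0,0,0,0,255],[0,0,0,0,0,0,255],[0,0,0,0,0,0,255],[0,0,0,0,0,0,255],[0,0,0,0,0,0,255]]]'
python3 -c "
from h import *
vise('w14.png')"
```

```text
t: 25.88
position: [0.5023, -0.1586, 0.0898]
eef_rot: [-3.14, 0.008, 0.001]
contact_force: [-2.5, 1.7, -2.1]
width: 0.0193
t: 26.55
position: [0.5345, -0.2295, 0.0905]
eef_rot: [3.141, -0.013, 0.0]
contact_force: [-1.6, 3.3, -1.7]
width: 0.0197
t: 27.22
position: [0.5339, -0.229, 0.0905]
eef_rot: [3.141, -0.014, 0.001]
contact_force: [1.8, -1.8, -2.4]
width: 0.0192
t: 27.88
position: [0.4971, -0.1597, 0.0904]
eef_rot: [3.14, -0.017, -0.014]
contact_force: [-6.9, -4.7, 3.7]
width: 0.0199
t: 28.55
position: [0.5176, -0.0836, 0.0902]
eef_rot: [-3.141, 0.01, 0.002]
contact_force: [-2.8, -2.6, -1.1]
width: 0.0195
t: 29.22
position: [0.5171, -0.0842, 0.0901]
eef_rot: [-3.14, 0.011, 0.003]
contact_force: [-4.4, 3.9, -0.8]
width: 0.0197
tcp [ 0.5171 -0.0842  0.0901] w 0.019684715749417273 f [-4.4  3.9 -0.8]
lever 1675 z 0.1034 [ 596.3 -147.7] [ 8.2 40.5] 23.4
knob 1431 z 0.1211 [519.4 -87.4] [29.6 17.8] 87.9
panel 14141 z 0.0612 [595.  -17.2] [ 57.  104.4] 89.7
mov 6002 z 0.0377 [602.  -56.4] [ 22.7 104. ] 89.7
```

View pics/w14.png

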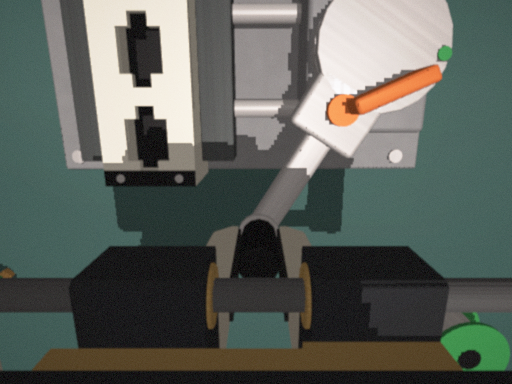

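The jaw has travelled about 15.5 mm and its face just reaches the panel's side. I'll do the back stroke, then the third stroke in stages, watching the force.

```bash
python3 -m pendant '[[[0,0,0,-0.003,-0.006,0,255],[0,0,0,-0.0042,-0.009,0,255],[0,0,0,-0.0034,-0.0093,0,255],[0,0,0,-0.0026,-0.0096,0,255],[0,0,0,-0.0018,-0.0097,0,255],[0,0,0,-0.001,-0.0099,0,255],[0,0,0,-0.0002,-0.0099,0,255],[0,0,0,0.0006,-0.0099,0,255]]]'
python3 -m pendant '[[[0,0,0,0.0014,-0.0098,0,255],[0,0,0,0.0022,-0.0097,0,255],[0,0,0,0.003,-0.0094,0,255],[0,0,0,0.0038,-0.0092,0,255],[0,0,0,0.0045,-0.0088,0,255],[0,0,0,0.0052,-0.0084,0,255],[0,0,0,0.0059,-0.0079,0,255],[0,0,0,0.0055,-0.0065,0,255]]]'
python3 -m pendant '[[[0,0,0,0,0,0,255],[0,0,0,0,0,0,255],[0,0,0,0,0,0,255],[0,0,0,0,0,0,255],[0,0,0,0,0,0,255],[0,0,0,-0.0056,0.0066,0,255],[0,0,0,-0.0059,0.0079,0,255],[0,0,0,-0.0052,0.0084,0,255]]]'
python3 -m pendant '[[[0,0,0,-0.0045,0.0088,0,255],[0,0,0,-0.0038,0.0092,0,255],[0,0,0,-0.003,0.0094,0,255],[0,0,0,-0.0022,0.0097,0,255],[0,0,0,-0.0014,0.0098,0,255],[0,0,0,0,0,0,255],[0,0,0,0,0,0,255],[0,0,0,0,0,0,255]]]'
python3 -m pendant '[[[0,0,0,-0.0003,0.005,0,255],[0,0,0,-0.0003,0.0049,0,255],[0,0,0,0.0001,0.005,0,255],[0,0,0,0.0001,0.0049,0,255],[0,0,0,0,0,0,255],[0,0,0,0,0,0,255],[0,0,0,0,0,0,255],[0,0,0,0,0,0,255]]]'
python3 -c "
from h import *
vise('w15.png')"
```

```text
t: 29.93
position: [0.5003, -0.1586, 0.0901]
eef_rot: [-3.141, 0.01, 0.006]
contact_force: [-4.2, 1.1, -0.5]
width: 0.0195
t: 30.6
position: [0.5353, -0.2291, 0.0905]
eef_rot: [3.141, -0.012, 0.003]
contact_force: [-2.6, 1.9, -0.2]
width: 0.0197
t: 31.27
position: [0.5161, -0.2054, 0.0905]
eef_rot: [3.141, -0.014, -0.0]
contact_force: [0.5, -2.5, -2.8]
width: 0.0196
t: 31.93
position: [0.498, -0.1572, 0.0904]
eef_rot: [-3.141, 0.01, 0.012]
contact_force: [-5.5, -1.8, 4.1]
width: 0.0197
t: 32.6
position: [0.4986, -0.1378, 0.0902]
eef_rot: [-3.14, 0.012, 0.01]
contact_force: [-4.7, -1.2, 4.6]
width: 0.0194
tcp [ 0.4986 -0.1378  0.0902] w 0.019362693873857938 f [-4.7 -1.2  4.6]
lever 1770 z 0.1034 [ 598.7 -158.3] [ 8.  39.5] 50.7
knob 1448 z 0.121 [ 501.3 -137.5] [22.4 18.3] 89.8
panel 11275 z 0.0611 [586.1 -14.1] [58.4 86.6] 89.5
mov 5410 z 0.0377 [593.1 -53.5] [23.  85.7] 90.0
```

```bash
python3 -m pendant '[[[0,0,0,0.0003,0.005,0,255],[0,0,0,0.0004,0.0049,0,255],[0,0,0,0,0,0,255],[0,0,0,0,0,0,255],[0,0,0,0,0,0,255],[0,0,0,0,0,0,255],[0,0,0,0,0,0,255],[0,0,0,0,0,0,255]]]'
python3 -m pendant '[[[0,0,0,0.0008,0.005,0,255],[0,0,0,0.0009,0.0049,0,255],[0,0,0,0,0,0,255],[0,0,0,0,0,0,255],[0,0,0,0,0,0,255],[0,0,0,0,0,0,255],[0,0,0,0,0,0,255],[0,0,0,0,0,0,255]]]'
python3 -c "
from h import *
vise('w16.png')"
```

```text
t: 33.32
position: [0.5003, -0.1283, 0.0902]
eef_rot: [-3.14, 0.012, 0.007]
contact_force: [-5.4, -1.3, 3.3]
width: 0.019
t: 33.98
position: [0.5029, -0.1184, 0.0902]
eef_rot: [-3.141, 0.012, 0.004]
contact_force: [-4.8, -0.1, 3.0]
width: 0.0197
tcp [ 0.5029 -0.1184  0.0902] w 0.01971032037962461 f [-4.8 -0.1  3. ]
lever 1747 z 0.1034 [ 597.2 -154.7] [ 8. 40.] 41.3
knob 1400 z 0.121 [ 505.2 -118.2] [22.5 17.1] 90.0
panel 12688 z 0.0612 [588.5 -13. ] [57.8 91.3] 89.7
mov 4883 z 0.0377 [597.9 -52.8] [21.5 85.3] 90.0
```

```bash
python3 -m pendant '[[[0,0,0,0.0011,0.005,0,255],[0,0,0,0.0013,0.0047,0,255],[0,0,0,0,0,0,255],[0,0,0,0,0,0,255],[0,0,0,0,0,0,255],[0,0,0,0,0,0,255],[0,0,0,0,0,0,255],[0,0,0,0,0,0,255]]]'
python3 -m pendant '[[[0,0,0,0.0015,0.0048,0,255],[0,0,0,0.0017,0.0047,0,255],[0,0,0,0,0,0,255],[0,0,0,0,0,0,255],[0,0,0,0,0,0,255],[0,0,0,0,0,0,255],[0,0,0,0,0,0,255],[0,0,0,0,0,0,255]]]'
python3 -c "
from h import *
vise('w17.png')"
```

```text
t: 34.7
position: [0.5055, -0.1102, 0.0902]
eef_rot: [3.141, -0.014, -0.003]
contact_force: [-4.5, -2.9, 2.9]
width: 0.0195
t: 35.37
position: [0.5081, -0.1027, 0.0901]
eef_rot: [3.138, -0.016, -0.004]
contact_force: [-5.0, -6.0, 2.0]
width: 0.0198
tcp [ 0.5081 -0.1027  0.0901] w 0.019758213887001694 f [-5. -6.  2.]
lever 1725 z 0.1033 [ 596.5 -151.6] [ 8.1 40. ] 33.4
knob 1385 z 0.121 [ 510.5 -102.2] [22.5 17.6] 89.1
panel 13198 z 0.0612 [590.9 -12.6] [57.5 96.2] 89.8
mov 5013 z 0.0376 [599.9 -52.5] [21.1 90. ] 90.0
```

```bash
python3 -m pendant '[[[0,0,0,0.002,0.005,0,255],[0,0,0,0.002,0.005,0,255],[0,0,0,0,0,0,255],[0,0,0,0,0,0,255],[0,0,0,0,0,0,255],[0,0,0,0,0,0,255],[0,0,0,0,0,0,255],[0,0,0,0,0,0,255]]]' 40
python3 -m pendant '[[[0,0,0,0.002,0.005,0,255],[0,0,0,0.002,0.005,0,255],[0,0,0,0,0,0,255],[0,0,0,0,0,0,255],[0,0,0,0,0,0,255],[0,0,0,0,0,0,255],[0,0,0,0,0,0,255],[0,0,0,0,0,0,255]]]' 40
python3 -c "
from h import *
vise('w18.png')"
```

```text
t: 36.08
position: [0.5107, -0.0954, 0.09]
eef_rot: [3.136, -0.021, -0.008]
contact_force: [-8.2, -10.6, 3.0]
width: 0.019
t: 36.75
position: [0.5138, -0.0882, 0.09]
eef_rot: [3.132, -0.023, -0.011]
contact_force: [-8.7, -14.6, 3.6]
width: 0.0197
tcp [ 0.5138 -0.0882  0.09  ] w 0.019715489995826067 f [ -8.7 -14.6   3.6]
lever 1700 z 0.1034 [ 596.3 -148.5] [ 8.2 40.1] 25.9
knob 1474 z 0.121 [517.2 -91.8] [30.6 17.8] 89.0
panel 13937 z 0.0612 [593.6 -12.5] [ 57.3 101.8] 89.7
mov 5187 z 0.0377 [602.5 -52.4] [20.9 94.9] 89.8
```

```bash
python3 -m pendant '[[[0,0,0,0.002,0.004,0,255],[0,0,0,0.002,0.004,0,255],[0,0,0,0,0,0,255],[0,0,0,0,0,0,255],[0,0,0,0,0,0,255],[0,0,0,0,0,0,255],[0,0,0,0,0,0,255],[0,0,0,0,0,0,255]]]' 40
python3 -c "
from h import *
vise('w19.png')"
```

```text
t: 37.47
position: [0.5167, -0.0826, 0.0899]
eef_rot: [3.13, -0.027, -0.014]
contact_force: [-10.3, -18.0, 5.1]
width: 0.0191
tcp [ 0.5167 -0.0826  0.0899] w 0.019107870745014504 f [-10.3 -18.    5.1]
lever 1687 z 0.1034 [ 596.3 -147.2] [ 8.2 40.5] 22.4
knob 1506 z 0.121 [520.3 -85.8] [30.2 18.4] 88.1
panel 14386 z 0.0612 [594.9 -12.6] [ 56.8 104. ] 89.8
mov 5280 z 0.0377 [603.9 -52.3] [20.8 97.7] 89.8
```

View pics/w19.png

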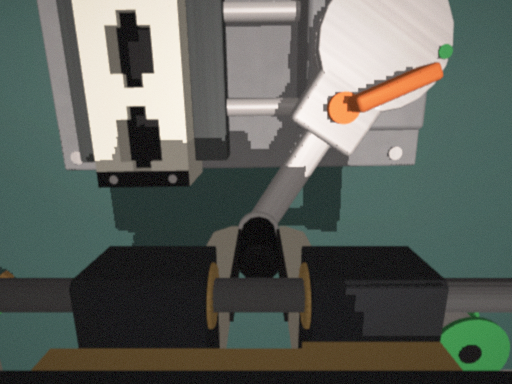

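The handle now resists with about 20 N at the knob, and the jaw's outer edge has moved 20.5 mm. The panel moved 5 mm to the fixed jaw and stopped, so it is clamped. I'll ease off, release, and head to the green carrier.

```bash
python3 -m pendant '[[[0,0,0,-0.001,-0.004,0,255],[0,0,0,-0.001,-0.003,0,255],[0,0,0,0,0,0,220],[0,0,0,0,0,0,150],[0,0,0,0,0,0,130],[0,0,0,0,0,0,130],[0,0,0,0,0,0.01,130],[0,0,0,0,0,0.02,130]]]'
python3 -m pendant '[[[0,0,5,0,0,0.03,130],[0,0,7,0,0,0.03,130],[0,0,7,0,0.01,0.03,130],[0,0,7,-0.006,0.02,0.02,130],[0,0,7,-0.006,0.02,0.01,130],[0,0,7,-0.006,0.02,0,130],[0,0,7,-0.006,0.02,0,130],[0,0,7,-0.006,0.02,0,130]]]'
python3 -m pendant '[[[0,0,7,-0.005,0.02,0,130],[0,0,7,-0.005,0.02,0,130],[0,0,7,-0.005,0.02,0,130],[0,0,7,-0.005,0.02,0,130],[0,0,7,-0.005,0.01,0,130],[0,0,7,-0.005,0.005,0,130],[0,0,7,-0.005,0,0,130],[0,0,7,0,0,0,130]]]'
python3 -m pendant '[[[0,0,7,0,0,0,130],[0,0,7,0,0,0,130],[0,0,7,0,0,0,130],[0,0,0,0,0,0,130],[0,0,0,0,0,0,130],[0,0,0,0,0,0,130],[0,0,0,0,0,0,130],[0,0,0,0,0,0,130]]]'
python3 - <<'E'
from h import *
s=status.get_state(); print(s['position'],s['eef_rot'],np.round(s['joint_pos'],2))
im,P=vise('t20.png','top')
im=grab('wrist','w20.png'); P=cloud(im); X,Y,Z=P[...,0],P[...,1],P[...,2]
g=(abs(X-.443)<.05)&(abs(Y-.147)<.05)
fit(P,'wing',g&(Z>.03)&(Z<.05))
E
```

```text
t: 38.18
position: [0.5175, -0.0838, 0.1176]
eef_rot: [3.136, -0.017, -0.008]
contact_force: [-0.3, -8.9, -7.6]
width: 0.0445
t: 38.85
position: [0.4915, 0.034, 0.2415]
eef_rot: [2.799, 1.427, 0.011]
contact_force: [-0.0, 1.1, -0.5]
width: 0.0454
t: 39.52
position: [0.4552, 0.1293, 0.2412]
eef_rot: [1.798, 2.575, 0.008]
contact_force: [-0.4, 0.7, -0.0]
width: 0.0459
t: 40.18
position: [0.4549, 0.1266, 0.2405]
eef_rot: [1.315, 2.853, 0.001]
contact_force: [0.4, -0.2, 0.3]
width: 0.0457
[0.45491206 0.1266427  0.24048048] [1.31520772e+00 2.85255486e+00 1.17129681e-03] [ 0.17  0.38 -0.67  1.87  0.28  0.98  0.08]
tcp [0.4549 0.1266 0.2405] w 0.04574503998296409 f [ 0.4 -0.2  0.3]
lever 41 z 0.1051 [ 598.9 -158.8] [ 7.4 38.5] 47.1
knob none
panel 836 z 0.0628 [622.8 -15. ] [ 55.7 156.6] 89.2
mov 329 z 0.0391 [621.6 -56. ] [ 20.  128.8] 89.2
wing 291 z 0.0401 [442.4 146.5] [11.5 32. ] 40.8
```

View pics/w20.png

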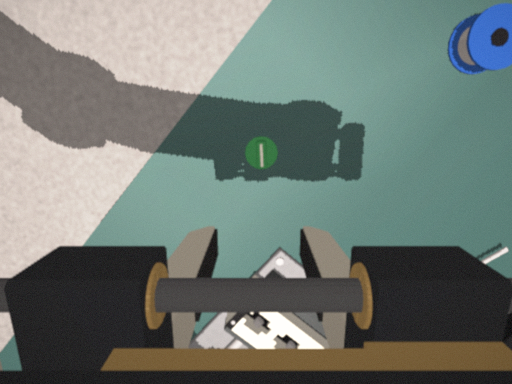

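View pics/t20.png

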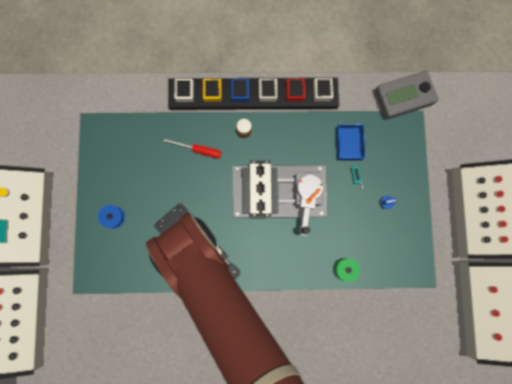

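The green carrier's wing shows at (153,262), measured (0.4424, 0.1465), top at z 0.040. In the top view the panel is between the jaws at (190,260). The handle came back about 0.4 rad counter-clockwise as I withdrew, which is the free-wheeling way. The lever still points to the green dot. Now I'll grasp the green carrier.

```bash
python3 -m pendant '[[[0,0,0,-0.0065,0.01,-0.02,130],[0,0,0,-0.006,0.01,-0.03,130],[0,0,0,0,0,-0.03,130],[0,0,0,0,0,-0.03,130],[0,0,0,0,0,-0.03,130],[0,0,0,0,0,-0.02,130],[0,0,0,0,0,-0.01,130],[0,0,0,0,0,0,130]]]'
python3 -m pendant '[[[0,0,0,0,0,0,130],[0,0,0,0,0,-0.02,130],[0,0,0,0,0,-0.015,130],[0,0,0,0,0,-0.009,130],[0,0,0,0,0,-0.005,130],[0,0,0,0,0,0,130],[0,0,0,0,0,0,130],[0,0,0,0,0,0,130]]]'
python3 -c "
from h import *
grab('scene','s21.png'); im=grab('wrist','w21.png')"
```

```text
t: 40.95
position: [0.4411, 0.1459, 0.0687]
eef_rot: [-1.313, -2.851, 0.004]
contact_force: [0.4, -0.6, 0.3]
width: 0.0455
t: 41.62
position: [0.4428, 0.1466, 0.0221]
eef_rot: [1.314, 2.852, 0.002]
contact_force: [0.1, 0.3, -0.0]
width: 0.0455
```

View pics/w21.png

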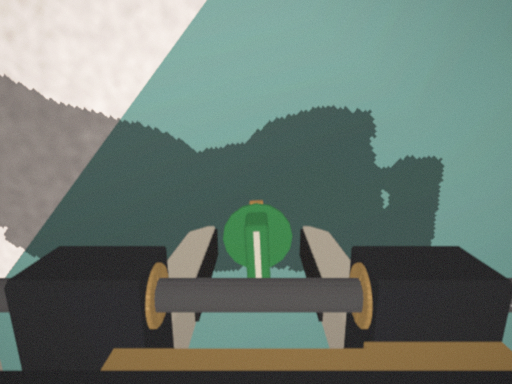

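The green wing stands centred between the fingers at column 257. Closing and lifting.

```bash
python3 -m pendant '[[[0,0,0,0,0,0,180],[0,0,0,0,0,0,220],[0,0,0,0,0,0,255],[0,0,0,0,0,0,255],[0,0,0,0,0,0,255],[0,0,0,0,0,0,255],[0,0,0,0,0,0,255],[0,0,0,0,0,0,255]]]' 40
python3 -m pendant '[[[0,0,0,0,0,0.015,255],[0,0,0,0,0,0.03,255],[0,0,0,0,0,0.03,255],[0,0,0,0,0,0.03,255],[0,0,0,0,0,0.03,255],[0,0,0,0,0,0.02,255],[0,0,0,0,0,0.01,255],[0,0,0,0,0,0,255]]]'
python3 - <<'E'
from h import *
im=grab('wrist','w22.png'); s=status.get_state();print(s['position'],s['eef_rot'])
E
```

```text
t: 42.38
position: [0.4422, 0.1463, 0.0213]
eef_rot: [-1.314, -2.853, 0.0]
contact_force: [0.4, 0.0, 0.3]
width: 0.0116
t: 43.05
position: [0.4432, 0.1467, 0.188]
eef_rot: [1.313, 2.85, 0.004]
contact_force: [-0.8, -0.3, -0.2]
width: 0.0115
[0.44230645 0.14605395 0.18644887] [1.31445424e+00 2.85230252e+00 4.45180682e-04]
```

View pics/w22.png

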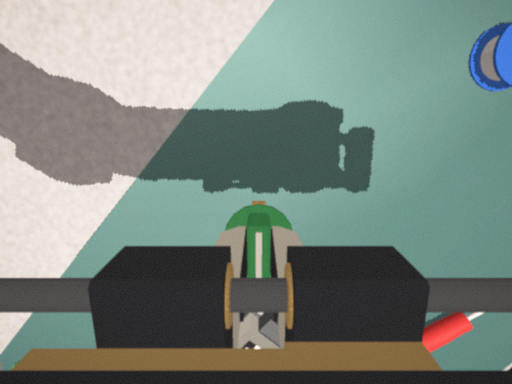

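Green carrier held (11.5 mm). I'll carry it to the far side of the panel so the wrist camera, now in insertion orientation, sees the sockets.

```bash
python3 -m pendant '[[[0,0,5,0.02,-0.012,0.01,255],[0,0,7,0.03,-0.018,0.004,255],[0,0,7,0.03,-0.018,0,255],[0,0,7,0.03,-0.018,0,255],[0,0,7,0.03,-0.018,0,255],[0,0,7,0.03,-0.018,0,255],[0,0,5,0.03,-0.018,0,255],[0,0,4,0.03,-0.018,0,255]]]'
python3 -m pendant '[[[0,0,0,0.02,-0.015,0,255],[0,0,0,0.008,-0.006,0,255],[0,0,0,0,0,0,255],[0,0,0,0,0,0,255],[0,0,0,0,0,0,255],[0,0,0,0,0,0,255],[0,0,0,0,0,0,255],[0,0,0,0,0,0,255]]]'
python3 - <<'E'
from h import *
s=status.get_state();print(s['position'],s['eef_rot'],np.round(s['joint_pos'],2))
im,P=vise('w23.png')
np.savez('d23.npz',P=P,px=im['pixels'],C=im['C'],K=im['mtx'])
for l in ['socket1']:
    for d in spotter.look_for('wrist',l)[:6]: 
        r,c=d['at'];print(l,d,np.round(at_z(im,r,c,.062),4))
E
```

```text
t: 43.77
position: [0.6724, 0.0066, 0.1968]
eef_rot: [-0.006, -3.137, 0.001]
contact_force: [0.3, 0.0, -0.4]
width: 0.0121
t: 44.43
position: [0.6997, -0.012, 0.2007]
eef_rot: [0.01, 3.141, -0.001]
contact_force: [0.1, -0.1, -1.2]
width: 0.0114
[ 0.69973467 -0.01196578  0.20072474] [ 1.03137447e-02  3.14138788e+00 -5.45474759e-04] [ 0.36  0.83 -0.81  1.26  0.59  1.29  1.13]
tcp [ 0.6997 -0.012   0.2007] w 0.011380630807347882 f [ 0.1 -0.1 -1.2]
lever 677 z 0.1032 [ 597.8 -154.2] [ 8.4 39.3] 41.7
knob none
panel 8197 z 0.0613 [621.5 -12.7] [ 56.2 156.5] 89.7
mov 2734 z 0.0377 [620.5 -52.8] [ 19.9 129.8] 89.8
socket1 {'at': [92.0, 259.3], 'confidence': 0.97} [ 0.612  -0.0103  0.062 ]
```

View pics/w23.png

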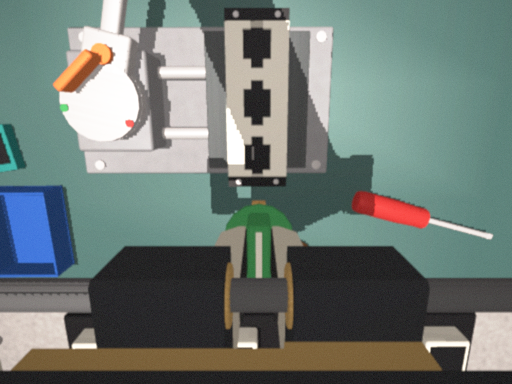

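The panel shows as columns 226–289, sockets at rows 48, 103 and 153. The fit is 56.2 x 156.5 mm at (0.6215, -0.0127), z 0.061, with the moving jaw lying against it. I'll check the socket centres from the holes.

```bash
python3 - <<'E'
from h import *
d=np.load('d23.npz'); P,px=d['P'],d['px']; im={'C':d['C'],'mtx':d['K']}
g=px.max(2); X,Y,Z=P[...,0],P[...,1],P[...,2]
h,w=g.shape; cc,rr=np.meshgrid(np.arange(w),np.arange(h))
W=np.array([[at_z(im,r,c,.0615)[:2] for c in range(200,310)] for r in range(0,200)])
sub=g[0:200,200:310]; 
k=((sub<70)&(abs(W[...,0]-.6215)<.072)&(abs(W[...,1]+.0127)<.024)).astype(np.uint8)
n,lab,st,ce=cv2.connectedComponentsWithStats(k)
for i in range(1,n):
    if st[i,4]>60:
        q=W[lab==i]*1000; print(st[i,4],np.round(q.mean(0),1),'ext',np.round(q.min(0),1),np.round(q.max(0),1),'mid',np.round((q.min(0)+q.max(0))/2,1))
# white-based outline of carrier relative to gripper
e=(Z>.15)&(Z<.19)&(abs(X-.7)<.06)&(abs(Y+.012)<.03)
hsv=cv2.cvtColor(px,cv2.COLOR_RGB2HSV); gr=(hsv[...,0]>45)&(hsv[...,0]<75)&(hsv[...,1]>120)
fl=gr&(cc>200)&(cc<310)&(rr>190)&(rr<250); q=P[fl]; print('green pts z',np.percentile(q[:,2],[5,25,50,75,95])); 
f=q[(q[:,2]<.202)]; print(f.min(0),f.max(0))
E
```

```text
200 [551.  -12.8] ext [549.6 -36. ] [552.3  10.5] mid [551.  -12.7]
842 [572.9 -12.5] ext [559.1 -23.6] [589.9  -1.5] mid [574.5 -12.6]
823 [621.  -12.5] ext [602.5 -23.6] [639.4  -1.4] mid [620.9 -12.5]
631 [669.9 -12.6] ext [652.1 -24.4] [685.4  -1.4] mid [668.8 -12.9]
148 [691.7 -15.3] ext [690.2 -36.2] [693.4   4.5] mid [691.8 -15.9]
green pts z [0.19450801 0.1953099  0.19670939 0.2181964  0.21976112]
[ 0.6803433  -0.02936616  0.19234602] [0.69412347 0.00693276 0.20197538]
```

Sockets are at x 0.571, 0.621 and 0.671, y -0.0126. I'll bring the green carrier over the far one and down to just above it.

```bash
python3 -m pendant '[[[0,0,0,-0.01,-0.0006,0,255],[0,0,0,-0.01,0,0,255],[0,0,0,-0.0084,0,-0.01,255],[0,0,0,0,0,-0.02,255],[0,0,0,0,0,-0.02,255],[0,0,0,0,0,-0.02,255],[0,0,0,0,0,-0.02,255],[0,0,0,0,0,-0.01,255]]]'
python3 -m pendant '[[[0,0,0,0,0,-0.005,255],[0,0,0,0,0,0,255],[0,0,0,0,0,0,255],[0,0,0,0,0,0,255],[0,0,0,0,0,0,255],[0,0,0,0,0,0,255],[0,0,0,0,0,0,255],[0,0,0,0,0,0,255]]]'
python3 - <<'E'
from h import *
s=status.get_state();print(s['position'],s['eef_rot'])
im=grab('wrist','w24.png')
E
```

```text
t: 45.2
position: [0.6704, -0.014, 0.0978]
eef_rot: [-0.012, -3.138, 0.002]
contact_force: [-0.9, -0.6, -0.4]
width: 0.0115
t: 45.87
position: [0.672, -0.0134, 0.0957]
eef_rot: [0.013, 3.141, -0.0]
contact_force: [0.5, -0.4, -0.6]
width: 0.0118
[ 0.6719528  -0.01335447  0.09572968] [ 1.27126222e-02  3.14098473e+00 -1.85241895e-04]
```

View pics/w24.png

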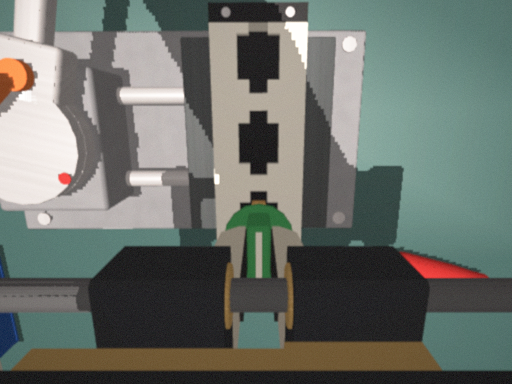

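The carrier's flange (column 259) lines up with the sockets' centre line (column 258). Going in with small steps.

```bash
python3 -m pendant '[[[0,0,0,-0.0006,0.0005,-0.004,255],[0,0,0,0,0,-0.004,255],[0,0,0,0,0,-0.003,255],[0,0,0,0,0,-0.003,255],[0,0,0,0,0,0,255],[0,0,0,0,0,0,255],[0,0,0,0,0,0,255],[0,0,0,0,0,0,255]]]'
python3 -m pendant '[[[0,0,0,0,0,-0.003,255],[0,0,0,0,0,-0.002,255],[0,0,0,0,0,-0.002,255],[0,0,0,0,0,0,255],[0,0,0,0,0,0,255],[0,0,0,0,0,0,255],[0,0,0,0,0,0,255],[0,0,0,0,0,0,255]]]'
```

```text
t: 46.58
position: [0.6714, -0.0127, 0.0815]
eef_rot: [0.013, 3.141, 0.0]
contact_force: [0.7, -0.4, -1.6]
width: 0.0114
t: 47.25
position: [0.6713, -0.0128, 0.0744]
eef_rot: [0.013, 3.141, -0.0]
contact_force: [-0.0, 0.5, -0.7]
width: 0.0119
```

It went in without force. Now I'll press to the flange.

```bash
python3 -m pendant '[[[0,0,0,0,0,-0.002,255],[0,0,0,0,0,-0.002,255],[0,0,0,0,0,-0.001,255],[0,0,0,0,0,0,255],[0,0,0,0,0,0,255],[0,0,0,0,0,0,255],[0,0,0,0,0,0,255],[0,0,0,0,0,0,255]]]'
```

```text
t: 47.92
position: [0.6713, -0.0128, 0.0704]
eef_rot: [0.013, 3.141, -0.001]
contact_force: [-1.9, -0.6, 5.6]
width: 0.0116
```

Flange seated (5.6 N up at the expected height). Quarter turn now.

```bash
python3 -m pendant '[[[0,0,-5,0,0,0,255],[0,0,-6,0,0,0,255],[0,0,-6,0,0,0,255],[0,0,-6,0,0,0,255],[0,0,-6,0,0,0,255],[0,0,-6,0,0,0,255],[0,0,-6,0,0,0,255],[0,0,-6,0,0,0,255]]]'
python3 -m pendant '[[[0,0,-6,0,0,0,255],[0,0,-6,0,0,0,255],[0,0,-6,0,0,0,255],[0,0,-6,0,0,0,255],[0,0,-6,0,0,0,255],[0,0,-6,0,0,0,255],[0,0,-5,0,0,0,255],[0,0,-2,0,0,0,255]]]'
python3 -m pendant '[[[0,0,0,0,0,0,255],[0,0,0,0,0,0,255],[0,0,0,0,0,0,255],[0,0,0,0,0,0,255],[0,0,0,0,0,0,255],[0,0,0,0,0,0,255],[0,0,0,0,0,0,255],[0,0,0,0,0,0,255]]]'
python3 -c "
from h import *
grab('wrist','w25.png'); print(np.round(status.get_state()['joint_pos'],2))"
```

```text
t: 48.58
position: [0.6722, -0.0128, 0.0704]
eef_rot: [1.271, 2.871, 0.001]
contact_force: [-0.0, -0.5, 4.1]
width: 0.0118
t: 49.25
position: [0.6721, -0.0128, 0.0704]
eef_rot: [2.232, 2.208, 0.002]
contact_force: [0.0, -0.4, 4.2]
width: 0.0116
t: 49.92
position: [0.6721, -0.0129, 0.0704]
eef_rot: [2.228, 2.212, 0.003]
contact_force: [-0.3, -1.3, 5.9]
width: 0.0119
[ 0.18  0.82 -0.35  1.5   0.33  0.88 -0.29]
```

View pics/w25.png

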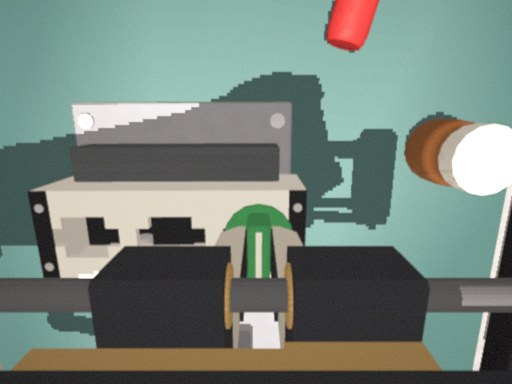

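Turned exactly 90°, with the wing across the panel. Release and lift.

```bash
python3 -m pendant '[[[0,0,0,0,0,0,220],[0,0,0,0,0,0,180],[0,0,0,0,0,0,150],[0,0,0,0,0,0,140],[0,0,0,0,0,0.005,140],[0,0,0,0,0,0.015,140],[0,0,0,0,0,0.03,140],[0,0,0,0,0,0.03,140]]]'
python3 -m pendant '[[[0,0,1,-0.01,-0.01,0.03,140],[0,0,2,-0.01,-0.03,0.02,140],[0,0,2,-0.01,-0.035,0,140],[0,0,2,-0.01,-0.035,0,140],[0,0,2,-0.01,-0.035,0,140],[0,0,1,-0.01,-0.035,0,140],[0,0,0,-0.01,-0.035,0,140],[0,0,0,-0.01,-0.035,0,140]]]'
python3 -m pendant '[[[0,0,0,-0.006,-0.035,0,140],[0,0,0,-0.006,-0.035,0,140],[0,0,0,0,-0.02,0,140],[0,0,0,0,0,0,140],[0,0,0,0,0,0,140],[0,0,0,0,0,0,140],[0,0,0,0,0,0,140],[0,0,0,0,0,0,140]]]'
python3 - <<'E'
from h import *
s=status.get_state();print(s['position'],s['eef_rot'],np.round(s['joint_pos'],2))
im=grab('wrist','w26.png');P=cloud(im); X,Y,Z=P[...,0],P[...,1],P[...,2]
for d in spotter.look_for('wrist','blue_mid')[:3]: print(d, at_z(im,*d['at'],.03))
hsv=cv2.cvtColor(im['pixels'],cv2.COLOR_RGB2HSV)
b=(abs(X-.583)<.07)&(abs(Y+.38)<.07)&(Z>.03)&(Z<.048)
fit(P,'wing',b) if b.sum() else print('no wing')
im,P=vise('t26.png','top')
E
```

```text
t: 50.63
position: [0.6701, -0.0129, 0.149]
eef_rot: [-2.228, -2.211, 0.004]
contact_force: [1.9, -0.1, 0.7]
width: 0.0417
t: 51.3
position: [0.5903, -0.2645, 0.1997]
eef_rot: [2.029, 2.399, -0.0]
contact_force: [0.6, 0.7, -0.0]
width: 0.0421
t: 51.97
position: [0.58, -0.3505, 0.1997]
eef_rot: [-2.025, -2.402, -0.002]
contact_force: [-0.2, 0.2, 0.2]
width: 0.0419
[ 0.57997817 -0.35054628  0.19965507] [-2.02478597e+00 -2.40157895e+00 -1.54857686e-03] [ 0.74  0.71 -0.44  1.35  0.31  1.15  0.44]
{'at': [205.8, 256.8], 'confidence': 0.86} [ 0.58328462 -0.37801191  0.03      ]
{'at': [0.1, 346.2], 'confidence': 0.45} [ 0.63202579 -0.16686105  0.03      ]
wing 354 z 0.0399 [ 583.3 -379.8] [11.8 31.9] 9.8
tcp [ 0.5797 -0.3514  0.1996] w 0.042035083918407025 f [ 0.4  0.4 -0.4]
lever 46 z 0.1049 [ 598.7 -157.3] [ 7.6 38.9] 43.6
knob none
panel 837 z 0.063 [622.9 -15.2] [ 55.8 156.7] 89.3
mov 326 z 0.0394 [621.6 -56.4] [ 20.3 129.2] 88.9
```

View pics/w26.png

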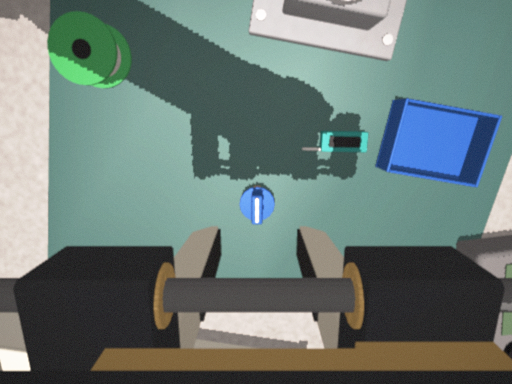

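View pics/t26.png

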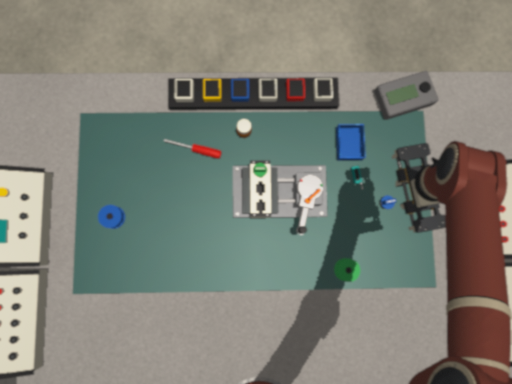

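Blue hasn't moved: (206,257) in the wrist view, (0.5833, -0.3798), and the yaw matches the tool. The green carrier sits in the far socket at (169,260) in the top view. Now I'll grasp blue.

```bash
python3 -m pendant '[[[0,0,0,0.0015,-0.015,0,140],[0,0,0,0.0018,-0.0143,-0.02,140],[0,0,0,0,0,-0.03,140],[0,0,0,0,0,-0.03,140],[0,0,0,0,0,-0.03,140],[0,0,0,0,0,-0.015,140],[0,0,0,0,0,-0.005,140],[0,0,0,0,0,0,140]]]'
python3 -m pendant '[[[0,0,0,0,0,-0.02,140],[0,0,0,0,0,-0.015,140],[0,0,0,0,0,-0.009,140],[0,0,0,0,0,-0.0045,140],[0,0,0,0,0,0,140],[0,0,0,0,0,0,140],[0,0,0,0,0,0,140],[0,0,0,0,0,0,140]]]'
python3 -c "
from h import *
grab('wrist','w27.png')"
```

```text
t: 52.78
position: [0.5818, -0.3814, 0.0678]
eef_rot: [-2.026, -2.397, 0.001]
contact_force: [0.2, 0.0, 0.4]
width: 0.0423
t: 53.45
position: [0.5832, -0.3825, 0.0221]
eef_rot: [2.028, 2.397, 0.001]
contact_force: [0.9, 0.0, 0.0]
width: 0.042
```

View pics/w27.png

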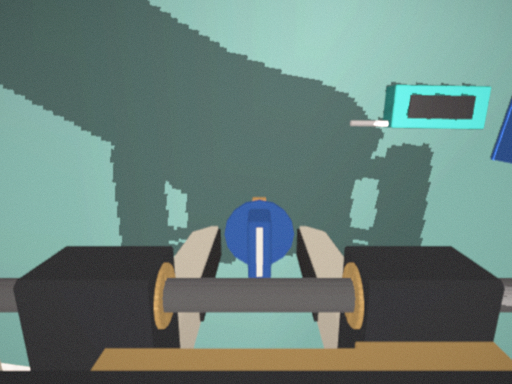

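```bash
python3 -m pendant '[[[0,0,0,0,0.0025,-0.0005,140],[0,0,0,0,0,0,140],[0,0,0,0,0,0,180],[0,0,0,0,0,0,220],[0,0,0,0,0,0,255],[0,0,0,0,0,0,255],[0,0,0,0,0,0,255],[0,0,0,0,0,0,255]]]' 40
python3 -m pendant '[[[0,0,0,0,0,0,255],[0,0,0,0,0,0.02,255],[0,0,0,0,0,0.03,255],[0,0,0,0,0,0.03,255],[0,0,0,0,0,0.03,255],[0,0,0,0,0,0.03,255],[0,0,0,0,0,0.03,255],[0,0,0,0,0,0.01,255]]]'
```

```text
t: 54.17
position: [0.5824, -0.3796, 0.0202]
eef_rot: [-2.029, -2.398, 0.0]
contact_force: [-0.5, -0.3, -0.1]
width: 0.0118
t: 54.83
position: [0.5848, -0.3804, 0.2058]
eef_rot: [2.024, 2.392, 0.003]
contact_force: [0.9, 0.1, -0.5]
width: 0.0115
```

Blue held (11.5 mm). I'll carry it to the panel, turning into the insertion yaw on the way.

```bash
python3 -m pendant '[[[0,0,5,0.006,0.02,0,255],[0,0,7,0.006,0.03,0,255],[0,0,7,0.006,0.035,0,255],[0,0,7,0.006,0.035,0,255],[0,0,7,0.006,0.035,0,255],[0,0,7,0.006,0.035,0,255],[0,0,7,0.006,0.035,0,255],[0,0,7,0.006,0.035,0,255]]]'
python3 -m pendant '[[[0,0,7,0.006,0.035,0,255],[0,0,7,0.006,0.035,0,255],[0,0,7,0.006,0.025,0,255],[0,0,5,0,0.0125,0,255],[0,0,0,0,0,0,255],[0,0,0,0,0,0,255],[0,0,0,0,0,0,255],[0,0,0,0,0,0,255]]]'
python3 -m pendant '[[[0,0,0,0,0,0,255],[0,0,0,0,0,0,255],[0,0,0,0,0,0,255],[0,0,0,0,0,0,255],[0,0,0,0,0,0,255],[0,0,0,0,0,0,255],[0,0,0,0,0,0,255],[0,0,0,0,0,0,255]]]'
python3 - <<'E'
from h import *
s=status.get_state();print(s['position'],s['eef_rot'],np.round(s['joint_pos'],2))
im,P=vise('w28.png')
E
```

```text
t: 55.5
position: [0.6299, -0.1182, 0.1991]
eef_rot: [-0.709, -3.059, 0.001]
contact_force: [0.9, -0.3, -0.7]
width: 0.0116
t: 56.17
position: [0.6484, -0.0149, 0.1997]
eef_rot: [-0.02, -3.141, 0.003]
contact_force: [-1.1, -0.9, -1.1]
width: 0.0121
t: 56.83
position: [0.6485, -0.0121, 0.2003]
eef_rot: [-0.013, -3.142, 0.0]
contact_force: [-0.2, -0.2, -1.3]
width: 0.0116
[ 0.64848542 -0.01207303  0.20032757] [-1.25039375e-02 -3.14153050e+00  1.02702703e-04] [ 0.4   0.74 -0.79  1.44  0.54  1.19  1.1 ]
tcp [ 0.6485 -0.0121  0.2003] w 0.011625906800072127 f [-0.2 -0.2 -1.3]
lever 562 z 0.1033 [ 597.4 -154.5] [ 8.7 39.5] 42.1
knob 247 z 0.1205 [ 508.1 -118.1] [10.6 19.7] 3.3
panel 6367 z 0.0613 [613.1 -12.6] [ 56.3 139.1] 89.7
mov 2423 z 0.0377 [620.5 -52.8] [ 20.  129.1] 89.7
```

View pics/w28.png

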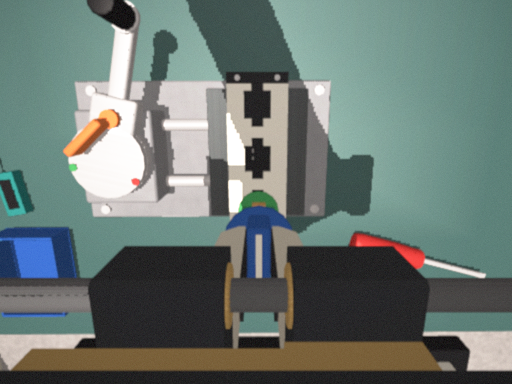

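The panel hasn't moved (centre line y -0.0126), the near socket at (103,258) is free, and the lever is on green. Moving blue over the near socket.

```bash
python3 -m pendant '[[[0,0,0.2,-0.02,-0.0005,0,255],[0,0,0,-0.025,0,0,255],[0,0,0,-0.02,0,0,255],[0,0,0,-0.0122,0,-0.01,255],[0,0,0,0,0,-0.02,255],[0,0,0,0,0,-0.02,255],[0,0,0,0,0,-0.02,255],[0,0,0,0,0,-0.02,255]]]'
python3 -m pendant '[[[0,0,0,0,0,-0.01,255],[0,0,0,0,0,-0.0045,255],[0,0,0,0,0,0,255],[0,0,0,0,0,0,255],[0,0,0,0,0,0,255],[0,0,0,0,0,0,255],[0,0,0,0,0,0,255],[0,0,0,0,0,0,255]]]'
python3 -c "
from h import *
grab('scene','s29.png');im=grab('wrist','w29.png')"
```

```text
t: 57.55
position: [0.5714, -0.0128, 0.1098]
eef_rot: [0.008, 3.141, -0.0]
contact_force: [0.7, 0.2, -0.6]
width: 0.0116
t: 58.22
position: [0.5716, -0.0126, 0.0964]
eef_rot: [0.007, 3.141, -0.0]
contact_force: [0.1, -0.6, -0.9]
width: 0.0119
```

View pics/w29.png

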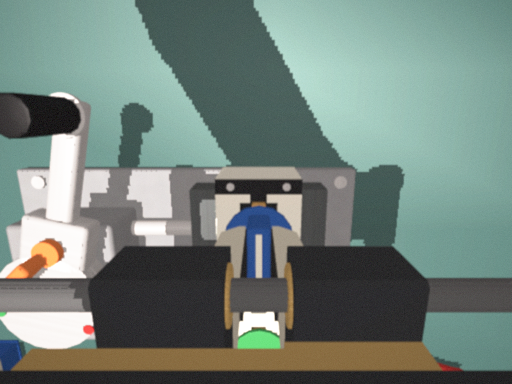

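The lug at (205,259) stands over the slot, whose visible edges are at columns 240–277. Going in.

```bash
python3 -m pendant '[[[0,0,0,-0.0002,0,-0.004,255],[0,0,0,0,0,-0.004,255],[0,0,0,0,0,-0.003,255],[0,0,0,0,0,-0.003,255],[0,0,0,0,0,0,255],[0,0,0,0,0,0,255],[0,0,0,0,0,0,255],[0,0,0,0,0,0,255]]]'
python3 -m pendant '[[[0,0,0,0,0,-0.003,255],[0,0,0,0,0,-0.003,255],[0,0,0,0,0,-0.002,255],[0,0,0,0,0,0,255],[0,0,0,0,0,0,255],[0,0,0,0,0,0,255],[0,0,0,0,0,0,255],[0,0,0,0,0,0,255]]]'
python3 -m pendant '[[[0,0,0,0,0,-0.002,255],[0,0,0,0,0,-0.002,255],[0,0,0,0,0,-0.001,255],[0,0,0,0,0,0,255],[0,0,0,0,0,0,255],[0,0,0,0,0,0,255],[0,0,0,0,0,0,255],[0,0,0,0,0,0,255]]]'
```

```text
t: 58.98
position: [0.5712, -0.0126, 0.082]
eef_rot: [0.007, 3.141, 0.0]
contact_force: [0.4, -0.4, -0.7]
width: 0.0114
t: 59.65
position: [0.5712, -0.0126, 0.0739]
eef_rot: [0.007, 3.141, -0.0]
contact_force: [-0.8, -0.6, -0.5]
width: 0.0115
t: 60.32
position: [0.5711, -0.0127, 0.0691]
eef_rot: [0.007, 3.142, -0.001]
contact_force: [-1.4, -1.0, 4.0]
width: 0.0119
```

Seated (4 N at 0.069, the expected height). Quarter turn.

```bash
python3 -m pendant '[[[0,0,-5,0,0,-0.0005,255],[0,0,-6,0,0,0,255],[0,0,-6,0,0,0,255],[0,0,-6,0,0,0,255],[0,0,-6,0,0,0,255],[0,0,-6,0,0,0,255],[0,0,-6,0,0,0,255],[0,0,-6,0,0,0,255]]]'
python3 -m pendant '[[[0,0,-6,0,0,0,255],[0,0,-6,0,0,0,255],[0,0,-6,0,0,0,255],[0,0,-6,0,0,0,255],[0,0,-6,0,0,0,255],[0,0,-6,0,0,0,255],[0,0,-5,0,0,0,255],[0,0,-2,0,0,0,255]]]'
python3 -m pendant '[[[0,0,0,0,0,0,255],[0,0,0,0,0,0,255],[0,0,0,0,0,0,255],[0,0,0,0,0,0,255],[0,0,0,0,0,0,220],[0,0,0,0,0,0,180],[0,0,0,0,0,0,150],[0,0,0,0,0,0,150]]]'
python3 -m pendant '[[[0,0,0,0,0,0.005,150],[0,0,0,0,0,0.015,150],[0,0,0,0,0,0.03,150],[0,0,0,0,0,0.03,150],[0,0,0,0,0.02,0.03,150],[0,0,0,0,0.03,0.02,150],[0,0,0,0,0.03,0,150],[0,0,0,0,0.03,0,150]]]'
python3 -m pendant '[[[0,0,0,-0.01,0.03,0,150],[0,0,0,-0.01,0.03,0,150],[0,0,0,-0.01,0.03,0,150],[0,0,0,-0.01,0.02,0,150],[0,0,0,0,0,0,150],[0,0,0,0,0,0,150],[0,0,0,0,0,0,150],[0,0,0,0,0,0,150]]]'
python3 - <<'E'
from h import *
s=status.get_state();print(s['position'],s['eef_rot'],np.round(s['joint_pos'],2))
im,P=vise('t30.png','top')
im=grab('top'); cv2.imwrite('pics/t30c.png',cv2.resize(im['pixels'][150:250,225:335,::-1],None,fx=5,fy=5,interpolation=cv2.INTER_CUBIC))
im=grab('scene');P=cloud(im); cv2.imwrite('pics/s30c.png',cv2.resize(im['pixels'][170:290,165:305,::-1],None,fx=5,fy=5,interpolation=cv2.INTER_CUBIC))
E
```

```text
t: 60.98
position: [0.5726, -0.0126, 0.0691]
eef_rot: [1.265, 2.872, 0.002]
contact_force: [0.1, 0.0, 4.3]
width: 0.0118
t: 61.65
position: [0.5724, -0.0128, 0.069]
eef_rot: [2.228, 2.211, 0.003]
contact_force: [-0.5, -1.2, 4.6]
width: 0.0118
t: 62.32
position: [0.5703, -0.0125, 0.0677]
eef_rot: [-2.225, -2.216, 0.002]
contact_force: [0.8, -0.1, 0.4]
width: 0.0285
t: 62.98
position: [0.5719, 0.0986, 0.2006]
eef_rot: [2.226, 2.214, 0.005]
contact_force: [0.9, -0.2, 0.1]
width: 0.0383
t: 63.65
position: [0.5319, 0.2053, 0.1982]
eef_rot: [2.229, 2.212, -0.001]
contact_force: [1.0, 0.7, -0.5]
width: 0.0386
[0.53190127 0.20525705 0.19820205] [ 2.22898512e+00  2.21229171e+00 -1.35974185e-03] [-0.19  0.53 -0.34  1.68  0.21  0.97 -0.62]
tcp [0.5319 0.2053 0.1982] w 0.0385570081801654 f [ 1.   0.7 -0.5]
lever 46 z 0.1044 [ 599.1 -157.7] [ 7.5 40.1] 43.4
knob none
panel 853 z 0.0631 [622.8 -15.1] [ 55.8 156.7] 89.2
mov 325 z 0.0393 [620.8 -67.7] [ 43.  128.3] 88.8
```

View pics/t30c.png

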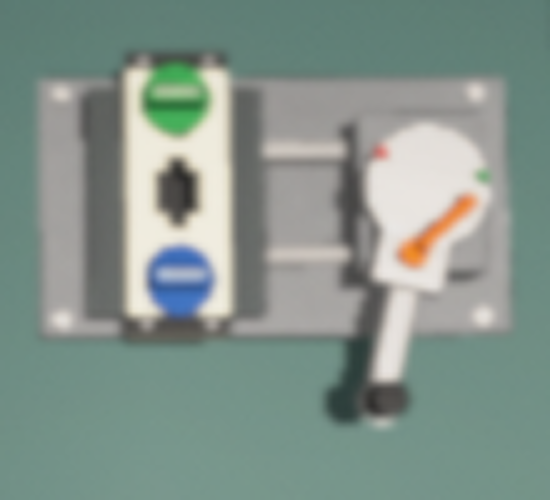

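View pics/s30c.png

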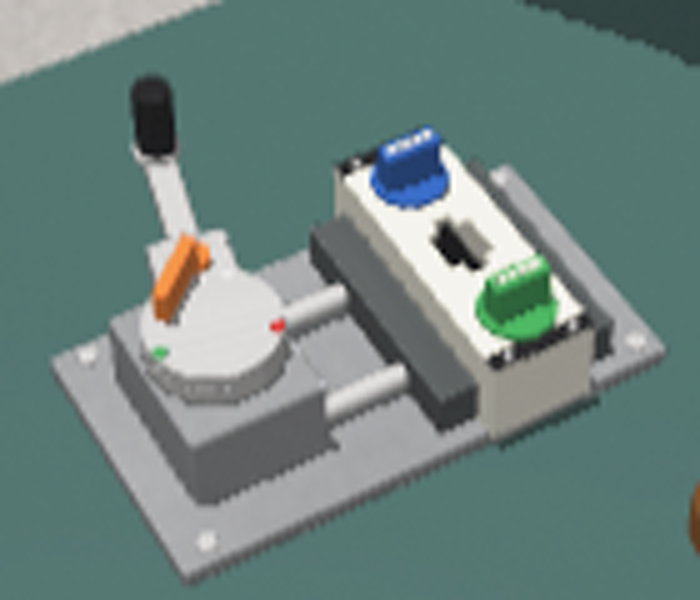

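View pics/t30.png

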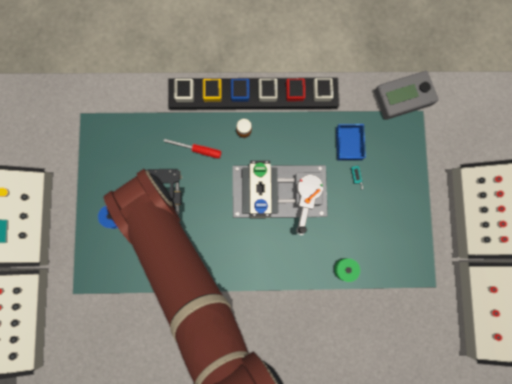

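```bash
python3 -m pendant '[[[0,0,-7,0.005,-0.03,0,150],[0,0,-7,0.005,-0.03,0,150],[0,0,-7,0.005,-0.03,0,150],[0,0,-7,0,-0.03,0.01,150],[0,0,-2,0,-0.01,0.01,150],[0,0,0,0,0,0,150],[0,0,0,0,0,0,150],[0,0,0,0,0,0,150]]]'
python3 -m pendant '[[[0,0,0,0,0,0,150],[0,0,0,0,0,0,150],[0,0,0,0,0,0,150],[0,0,0,0,0,0,150],[0,0,0,0,0,0,150],[0,0,0,0,0,0,150],[0,0,0,0,0,0,150],[0,0,0,0,0,0,150]]]'
python3 - <<'E'
from h import *
im,P=vise('w31.png'); X,Y,Z=P[...,0],P[...,1],P[...,2]
for n,x in(('green',.671),('blue',.571)):
    b=(abs(X-x)<.022)&(abs(Y+.0127)<.022)
    fit(P,n+' wing',b&(Z>.082)&(Z<.1)); fit(P,n+' flange',b&(Z>.0635)&(Z<.07))
print(status.get_state()['t'])
E
```

```text
t: 64.47
position: [0.5457, 0.0798, 0.2182]
eef_rot: [-2.719, -1.57, -0.001]
contact_force: [0.3, 1.2, -0.5]
width: 0.0384
t: 65.13
position: [0.5461, 0.0774, 0.2183]
eef_rot: [-2.724, -1.565, 0.0]
contact_force: [-0.2, -0.2, 1.0]
width: 0.0385
tcp [0.5461 0.0774 0.2183] w 0.038504662342862074 f [-0.2 -0.2  1. ]
lever none
knob none
panel 4902 z 0.0614 [621.2 -12.8] [ 57.3 156.5] 89.6
mov 372 z 0.0376 [650.7 -58.6] [ 9.3 68.1] 89.6
green wing 472 z 0.0888 [671.8 -12.4] [32.8 12.1] 89.1
green flange 624 z 0.0652 [671.8 -11.2] [39.2 37.4] 16.4
blue wing 0 z nan [0. 0.] [0. 0.] 0.0
blue flange 302 z 0.0651 [583.4  -9.6] [15.2 36.8] 14.4
65.1833
  return _methods._mean(a, axis=axis, dtype=dtype,
  ret = ret.dtype.type(ret / rcount)
```

View pics/w31.png

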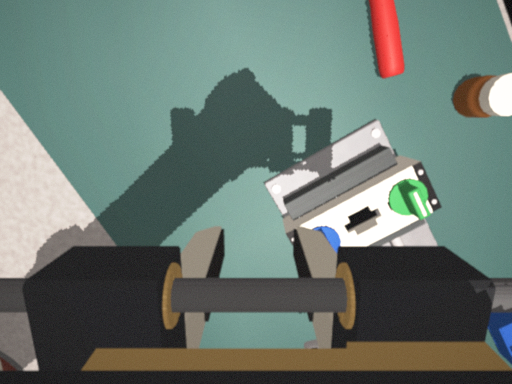

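Both flanges lie on the panel at z 0.065. The green wing is across the panel (89°), and in the scene and top crops the blue wing is parallel to it. The robot is clear of everything, so I'm handing in.

```bash
python3 -c "
from station import sign_off
print(sign_off())"
```

```text
the job is handed in; nothing more can be done
None
```

The job is done and handed in at about 65 s of the 210 s allowed, in the order you asked. `sign_off()` gives no verdict, so what follows rests on my own checks.

- **Vise:** The panel went in sockets up and the lever was pushed fully over to tighten. I swung the handle back to about -0.77 rad and it free-wheeled with the jaw open. Three strokes then clamped the panel.
- **Carriers:** Only green and blue were on the bench. Green is in the far socket and blue in the near one, each pushed to its flange and turned 90°.

**Last checks:**
- **Clamping:** The jaw had travelled about 20 mm, and the handle resisted with about 20 N at the knob. The panel stayed at y -0.0127 ±0.1 mm while the carriers were fitted and turned.
- **Seating:** Both flange tops measured z 0.065, against an expected 0.066. The green wing lies across the panel by fit. The last wrist view hid the blue wing, so I confirmed that one from the scene and top pictures only.
- **Lever:** It points to the green dot.

**What disagreed:**
- **Before the flip:** The handle was found about 0.15 rad further counter-clockwise than first measured. I don't know what moved it; the jaw had not moved.
- **Letting go of the knob:** As I withdrew, the handle came back about 0.3–0.4 rad, which is the free-wheeling way. I did not re-tighten; later pictures still showed the jaw against the panel.
- **Bystanders:** They looked unmoved in the last top view, except the blue spool, which the arm partly hid. I never worked near it.

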